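Charge a split grinding jar and hold it shut

TASK

Pour all five steel grinding balls from the beaker into the lower half of the grinding jar, then stand the empty beaker upright on the worktop and let go of it. Then fit the loose lid over the jar's two dowels and press it down against its springy orange seal until the two halves meet, without knocking the other things about. Finish while still holding the lid pressed fully shut: do not let go of it.

Things in the scene. Friction and masses are not known exactly. Their poses are not given: they have to be found in the camera images.
- jar: lower half of the grinding jar, fixed to the bench: an aluminium holder plate (104 mm along its x, 156 mm along its y, 10 mm thick) carrying a steel block (84 x 136 mm, 40 mm high, its top face 50 mm above the worktop) with a round pocket in the middle, 65 mm across and 32 mm deep. Origin: centre of the plate's underside on the worktop; y runs along the line of the two dowels. Place and yaw vary
- jar_top (a point): centre of the open pocket, level with the steel block's top face (50 mm above the worktop); axes as jar
- dowel_left (a point): tip of the brass dowel at +y of the jar, 52 mm from the pocket's centre; 8 mm thick, stands 16 mm above the block's top face, conical over its last 4 mm
- dowel_right (a point): tip of a second, equal dowel at -y of the jar, 52 mm from the pocket's centre
- seal (a joint): travel of the orange sealing ring (77 mm outside, 66 mm inside) around the pocket, in m: 0 = up, standing 3 mm proud of the block's top face, 0.003 = pressed flush. A spring holds it up: it begins to yield at 6 N and is flush at 12 N, so the lid's own weight (about 3 N) does not close it
- lid: upper half of the jar, loose, lying flat on the worktop: a steel plate 84 mm (x) x 136 mm (y) x 14 mm with two 10 mm through holes at y = +52 and -52 mm, and on its top centre a black upright grip bar 24 mm wide (x), 48 mm long (y) and 34 mm high (top 48 mm above the plate's underside). About 0.3 kg. Origin: centre of the plate's underside, z up; y runs through the holes. It fits the dowels either way round. Shut, its origin coincides with jar_top
- lid_grip (a point): middle of the lid's black grip bar, 22 mm above the plate's top face (36 mm above its underside)
- beaker: clear glass beaker, 52 mm outside diameter, about 46 mm inside, 66 mm high, open at the top; 0.05 kg, holds the five balls. Origin: centre of its underside, z up. The lid and the beaker may stand on either side of the jar
- ball0: bright steel grinding ball, 14 mm in diameter, 11.5 g, rolls freely, in the beaker at the start; origin at its centre
- ball1: another such ball
- ball2: another such ball
- ball3: another such ball
- ball4: another such ball
- powder_jar: white screw-cap jar, 49 mm across, 70 mm high, bystander; origin at the centre of its underside
- dropper_bottle: small bottle with a red rubber dropper, 30 mm across, 90 mm high, bystander; origin at the centre of its underside
- petri_dish: clear petri dish, 60 mm across, 15 mm high, bystander; origin at the centre of its underside
- marker: white pen with a blue cap, 142 mm long, lying, bystander; origin under its middle
- timer: white bench timer, 48 x 62 x 61 mm, bystander; origin at the centre of its underside
Not all that is in view belongs to the job. Leave any green or turquoise look-alike of the beaker alone.

How it is judged:
By the outcome, as a careful person would: the job done as asked, in the order asked, and still so for the second after the job is handed in, while the arm keeps its last pose, push and grip.
It also fails if it takes over 66 s, if anything falls off the work surface, if the arm or the gripper's body presses on something with over 40 N, if the wrist force passes 120 N, or if a joint passes its speed limit or range.

ROBOT

A 6-joint arm with a two-finger parallel gripper is mounted at the origin on a cart in front of the work surface, level with it; the furniture and walls round the work are solid. World frame = base frame: x ahead of the robot, y to its left, z up, the work surface at z = 0. Lengths are in m, angles in degrees, forces in N, time in s.
With the tool pointing down it reaches from about 0.3 to 0.75 m from the base axis. Payload 8.5 kg.
Tool frame: the origin (TCP) lies at the very end of the fingers, on their centre line; the grasp point (between the pads) lies 19 mm behind it; z points along the fingers, y is the line along which they close (so a half turn about z gives the same grasp; the last joint's range is limited). The gripper opens to 85 mm and grips with 20 to 120 N. Pads are 22 mm wide; open, the fingers measure 114 mm over their backs; the gripper's body (76 mm by 85 mm) begins 54 mm behind the grasp point. The pads swing forward as they close: fully open they stand 13 mm farther back than shut.
Start: joints at [53.039, 21.807, 74.336, -0, 83.858, -12.336], TCP at [0.229, 0.5, 0.231] pointing down, gripper open.
Joint ranges: [-178.18, 178.18], [-50.72, 133.34], [12.68, 142.11], [-81.47, 261.47], [9.98, 163.14], [-165.26, 165.26]. Speed limits (degrees/s): [136.94, 136.94, 180, 180, 180, 180].

INTERFACE

Orientations are given as a 3x3 rotation matrix whose columns are the frame's x, y, z axes.
In Python, from rig import env, imaging gives the robot as it stands. The module is installed in compiled form; this text tells all that it offers.
- The arm moves only by the tool arm_command, never from a script. Its arguments are lists of equal length, an entry for each row: "turn": the turn, a rotation vector about the tool's x, y, z in units of 5 degrees (1.0 is 5 degrees), a list of three; "xyz": the shift along the tool's x, y, z in units of 50 mm (1.0 is 50 mm), a list of three; "claw": the finger opening in mm, from 0 to 85.4. A call has 1 to 12 rows; each row shifts and turns the commanded pose from where the row before left it, along the tool's axes as they then stand; what a row does not reach is not made up. A row lasts 1/10 s, in which the tool goes at most 50 mm and 8.59 degrees, less where a joint would pass 70% of its speed; a pose out of reach is approached as far as the arm can. A call is refused whole if a number of a shift passes 1 or a number of a turn 1, either way. A call with a gripper value outside its range is refused whole. The fingers move at their own pace and stop on an object; "squeeze" is the grip in N (left out, the last holds). Time passes only in rows, so rows that do not move let the fingers close. It gives the time, the measured TCP pose, the force, the opening and the grip force at its end, in the units of the state.
- env.observe(): the state, without advancing time (a new reading comes with each control period).
- imaging.get_image(name): name is "scene" or "top" or "wrist"; returns (picture, depth): 384x512x3 uint8, blue, green, red; 384x512 float32, m along the optical axis (not along the pixel's ray), 0 where there is no reading.
- imaging.camera_info(name): a dict with "camera_matrix" (3x3 intrinsics, pixels), "k1" (the pictures are not rectified: a ray, as slopes to the right and down, at radius r is drawn at 1 + k1 r^2 times it, then the intrinsics apply), "rvec" (rotation vector, rad) and "tvec" (3), from world to camera coordinates, as OpenCV has them. Camera axes: x right, y down, z forward; pixel columns grow to the right and rows downward; lengths in m; the calibration is good to about 2 mm. A picture is of the moment at which its call begins: read the wrist's pose just before it. camera_info takes no time and is no camera call; for the wrist camera it gives the pose at the moment of the call.
- env.close_job(): hands the job in; it is judged then, once.
The state is a dict: "time_s": time; "q": joint angles; "qvel": joint speeds; "joint_efforts": joint torques, N m; "position": TCP position; "tool_rot": TCP orientation; "ft_force": force on the tool from outside, world axes, zero at the start; "wrist_torque": the same for the moment, N m; "grip_width": finger opening in m; "gripper_force": force on a finger pad.
Only numpy, scipy, OpenCV 4.12 (cv2) and the standard library are available. Lean on these libraries where they do the work, as an engineer would, in place of code of your own. Each camera call takes 0.05 s, during which the arm holds its last target. There are 200 camera calls.

## Working session

There is one attempt and no reset: what is moved stays moved. The work goes in short steps, Python scripts to look and compute and a tool call to move; the robot and the scene stay as the last step left them, time stands still between calls to the robot, and variables do not carry over. Pictures are saved under pics/ and viewed, at most 10 in all, crops included, and the job is handed in when it is done.

Besides the shell and the picture viewer there is one more tool, called after "Request:" as name(argument=value, ...), one argument or row to a line, values as JSON. arm_command: Moves the arm, as the interface text tells. Its arguments: {"type":"object","properties":{"turn":{"type":"array"},"xyz":{"type":"array"},"claw":{"type":"array"},"squeeze":{"type":"number"}},"required":["turn","xyz","claw"]}

```bash
mkdir -p pics; cat > h.py <<'E'
import numpy as np, cv2
from rig import env, imaging
def cam(n):
    c=imaging.camera_info(n); K=np.array(c["camera_matrix"],float); R=cv2.Rodrigues(np.array(c["rvec"],float))[0]; t=np.array(c["tvec"],float).ravel(); return K,float(c["k1"]),R,t
def rays(C,uv):
    K,k1,R,t=C; uv=np.atleast_2d(np.array(uv,float))
    d=np.c_[(uv[:,0]-K[0,2])/K[0,0],(uv[:,1]-K[1,2])/K[1,1]]; p=d.copy()
    for _ in range(20): p=d/(1+k1*(p**2).sum(1,keepdims=True))
    return p
def plane(C,uv,z):
    p=rays(C,uv); K,k1,R,t=C; d=np.c_[p,np.ones(len(p))]@R; o=-R.T@t
    return o+d*((z-o[2])/d[:,2])[:,None]
def cloud(C,uv,depth):
    p=rays(C,uv); K,k1,R,t=C; z=np.array([depth[int(v),int(u)] for u,v in np.atleast_2d(uv)])
    return (np.c_[p*z[:,None],z]-t)@R
def proj(C,X):
    K,k1,R,t=C; c=np.atleast_2d(X)@R.T+t; p=c[:,:2]/c[:,2:]; p=p*(1+k1*(p**2).sum(1,keepdims=True))
    return p*[K[0,0],K[1,1]]+[K[0,2],K[1,2]]
E
python3 - <<'E'
from h import *
for n in("scene","top"):
    C=cam(n); im,d=imaging.get_image(n); cv2.imwrite(f"pics/{n}0.png",im); np.savez(f"{n}0.npz",im=im,d=d)
    print(n,-C[2].T@C[3],C[2][2])
E
```

```text
scene [ 0.04081319 -0.23654097  0.79133186] [ 0.56784464  0.30577685 -0.76423359]
top [0.46400519 0.06530112 1.53318023] [ 0.07194356  0.00661522 -0.99738677]
```

View pics/top0.png

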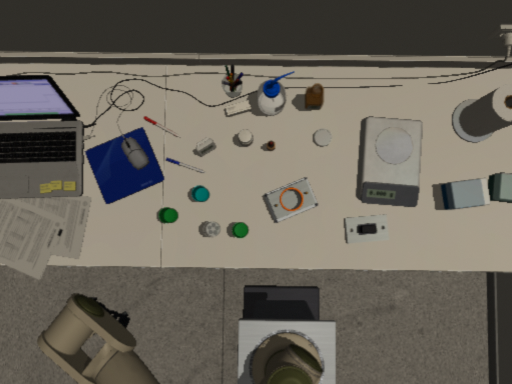

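View pics/scene0.png

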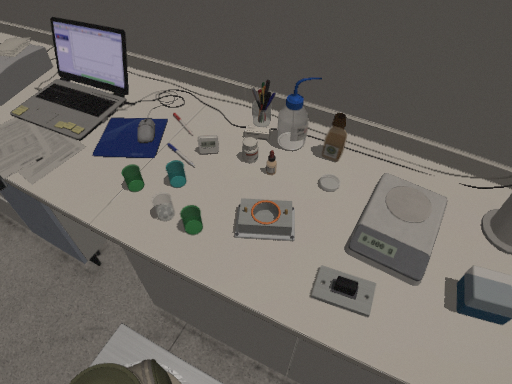

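The top view shows the clear beaker with balls at about (212,228), the jar with its orange seal at (291,200) and the lid at (367,229). The green look-alikes are at (240,229) and (169,215), with a turquoise one at (201,194). In the scene view the beaker is at (164,207), the jar at (265,215) and the lid at (345,289).

```bash
python3 - <<'E'
from h import *
z=np.load("top0.npz");im=z["im"];d=z["d"];C=cam("top")
hsv=cv2.cvtColor(im,cv2.COLOR_BGR2HSV)
def blobs(m,mn,h,name):
    n,l,s,c=cv2.connectedComponentsWithStats(m.astype(np.uint8))
    for i in range(1,n):
        if mn<s[i,4]<3000 and 140<c[i,0]<420 and 80<c[i,1]<255: print(name,c[i].round(1),s[i],plane(C,c[i],h)[0].round(4))
H,S,V=hsv[...,0],hsv[...,1],hsv[...,2]
blobs((H>3)&(H<16)&(S>130)&(V>120),20,.053,"orange")
blobs((H>45)&(H<100)&(S>120),30,.066,"green")
# depth-based height map
v,u=np.mgrid[90:255,150:420]; P=cloud(C,np.c_[u.ravel(),v.ravel()],d).reshape(v.shape+(3,))
hz=P[...,2]
m=np.zeros(d.shape,bool); m[90:255,150:420]=(hz>.008)
n,l,s,c=cv2.connectedComponentsWithStats(m.astype(np.uint8))
for i in range(1,n):
    if s[i,4]>25:
        q=P[(l[90:255,150:420]==i)]; print(c[i].round(1),s[i],np.percentile(q[:,2],[10,50,95]).round(3),q[:,:2].mean(0).round(4),cv2.minAreaRect((q[:,:2]*1000).astype(np.float32)))
a=cv2.resize(im[175:255,150:250],None,fx=5,fy=5,interpolation=cv2.INTER_CUBIC)
b=cv2.resize(im[175:255,255:395],None,fx=5,fy=5,interpolation=cv2.INTER_CUBIC)
cv2.imwrite("pics/c1.png",cv2.copyMakeBorder(b,0,0,0,0,0)); 
print(env.observe()["time_s"])
E
```

```text
orange [290.8 199.1] [280 187  23  24 110] [ 0.5445 -0.0083  0.053 ]
green [199.8 193.5] [192 186  17  15 209] [0.5582 0.2835 0.066 ]
green [167.6 214.9] [159 208  19  14 214] [0.4885 0.3846 0.066 ]
green [239.7 229.7] [233 223  15  15 181] [0.4445 0.1541 0.066 ]
[233.2  92.7] [224  90  18   8  97] [0.014 0.044 0.076] [0.8942 0.1845] ((900.2310791015625, 186.2480010986328), (26.38912582397461, 54.25611114501953), 2.1247143745422363)
[271.3 100.7] [255  90  32  25 632] [0.047 0.12  0.175] [0.8482 0.0587] ((692.1522216796875, 40.86056137084961), (448.3957214355469, 97.64694213867188), 6.170897960662842)
[314.2  99. ] [305  90  20  20 368] [0.035 0.087 0.148] [ 0.8631 -0.0781] ((678.9002075195312, -27.424484252929688), (65.88494110107422, 463.4339599609375), 74.75150299072266)
[238.6 107.8] [226 100  26  16 258] [0.022 0.027 0.034] [0.8451 0.1661] ((669.01708984375, 113.36610412597656), (420.36370849609375, 81.39783477783203), 16.6780948638916)
[388.8 161.5] [ 356  116   64   91 5316] [0.059 0.068 0.082] [ 0.6676 -0.3183] ((652.7081909179688, -174.20809936523438), (310.4066467285156, 52
[... 1256 characters left out ...]
214.7] [159 206  21  17 254] [0.018 0.025 0.067] [0.4895 0.3882] ((466.70733642578125, 241.9704132080078), (349.3829345703125, 52.9991340637207), 80.49810791015625)
[367.1 228.4] [ 345  214   45   30 1015] [0.01  0.015 0.049] [ 0.4534 -0.2587] ((443.5875244140625, -134.50350952148438), (89.45084381103516, 395.8138427734375), 3.977728843688965)
[211.6 228.6] [203 221  18  16 228] [0.018 0.024 0.066] [0.4462 0.2476] ((446.9393615722656, 245.41055297851562), (47.78656768798828, 51.184818267822266), 0.9710873961448669)
[240.3 229.6] [232 222  17  16 216] [0.019 0.024 0.068] [0.4446 0.1527] ((445.2533264160156, 121.74439239501953), (47.749629974365234, 113.25445556640625), 0.5706170201301575)
0.1
```

View pics/c1.png

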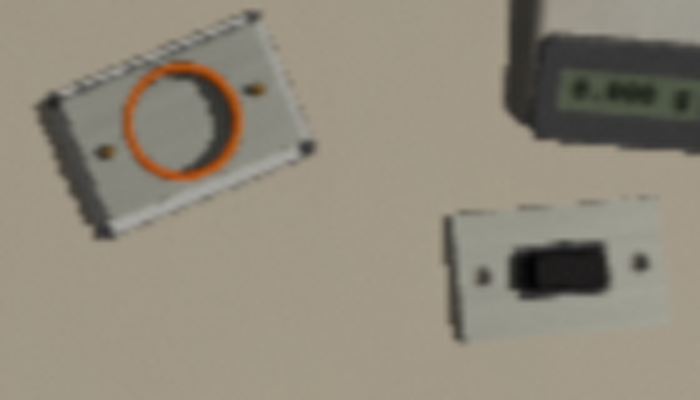

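```bash
python3 - <<'E'
from h import *
z=np.load("top0.npz");d=z["d"];C=cam("top")
v,u=np.mgrid[215:243,198:228]; P=cloud(C,np.c_[u.ravel(),v.ravel()],d); q=P[(P[:,2]>.058)&(P[:,2]<.075)]
print("rim",len(q),q.mean(0),q.min(0),q.max(0), cv2.minEnclosingCircle((q[:,:2]*1000).astype(np.float32)))
o=[plane(C,[(276,205.4),(306.2,192.8)],.066),plane(C,[(255+484/5,175+277/5),(255+641/5,175+262/5)],.014)]
for a in o: print(a.round(4),a.mean(0).round(4),np.linalg.norm(a[0]-a[1]),np.degrees(np.arctan2(-(a[0]-a[1])[0],(a[0]-a[1])[1])))
s=env.observe(); print({k:np.round(x,3) for k,x in s.items()})
E
```

```text
rim 48 [0.44533385 0.24880539 0.06405645] [0.42292775 0.21979384 0.05800553] [0.47085405 0.27097449 0.07093528] ((446.7339782714844, 245.37254333496094), 26.02264976501465)
[[ 0.5231  0.0394  0.066 ]
 [ 0.5646 -0.0566  0.066 ]] [ 0.5438 -0.0086  0.066 ] 0.10461265530728057 23.367180993275404
[[ 0.4461 -0.2115  0.014 ]
 [ 0.4573 -0.3146  0.014 ]] [ 0.4517 -0.263   0.014 ] 0.10366281404477658 6.189084333834971
{'time_s': np.float64(0.1), 'q': array([ 53.038,  21.838,  74.38 ,   0.   ,  83.858, -12.336]), 'qvel': array([ 0.068, -0.048, -0.115,  0.039, -0.011,  0.059]), 'joint_efforts': array([ 4.0000e-03, -4.4922e+01, -2.3166e+01, -0.0000e+00,  4.0000e-03,
       -0.0000e+00]), 'position': array([0.229, 0.5  , 0.231]), 'tool_rot': array([[-0.909,  0.417, -0.001],
       [ 0.417,  0.909, -0.001],
       [ 0.   , -0.001, -1.   ]]), 'ft_force': array([-0.607, -0.778,  0.053]), 'wrist_torque': array([-0.009,  0.018, -0.053]), 'gripper_force': np.float64(0.0), 'grip_width': np.float64(0.086)}
```

```bash
cat >> h.py <<'E'
from scipy.spatial.transform import Rotation as Ro
def RT(phi,p,roll=0):
    f,p=np.radians(phi),np.radians(p)
    z=np.array([np.cos(f)*np.cos(p),np.sin(f)*np.cos(p),-np.sin(p)]); y=np.array([-np.sin(f),np.cos(f),0])
    return np.c_[np.cross(y,z),y,z]@Ro.from_euler('z',roll,degrees=True).as_matrix()
def to(R,pos):
    s=env.observe(); R0=np.array(s["tool_rot"]); dp=np.array(pos)-s["position"]
    print("t",s["time_s"],"pos",np.round(s["position"],4),"turn tot/5",(Ro.from_matrix(R0.T@R).as_rotvec(degrees=True)/5).round(2),"shift now-axes/50",(R0.T@dp*20).round(3),"shift after-turn/50",(R.T@dp*20).round(3))
E
python3 - <<'E'
from h import *
R=RT(10,30); g=np.array([.4455,.247,.040]); tcp=g+.019*R[:,2]
print(tcp, tcp-.1*R[:,2]+[0,0,.03])
to(R,tcp-.1*R[:,2]+[0,0,.03])
E
```

```text
[0.4617045  0.24985729 0.0305    ] [0.37641765 0.23481892 0.1105    ]
t 0.1 pos [0.229  0.4998 0.2308] turn tot/5 [ -3.63 -11.63  -6.27] shift now-axes/50 [-4.889 -3.585  2.409] shift after-turn/50 [ 1.092 -5.73   2.92 ]
```

Request:
arm_command(
  turn=[
    [-0.3,-0.97,-0.52],
    [-0.3,-0.97,-0.52],
    [-0.3,-0.97,-0.52],
    [-0.3,-0.97,-0.52],
    [-0.3,-0.97,-0.52],
    [-0.3,-0.97,-0.52],
    [-0.3,-0.97,-0.52],
    [-0.3,-0.97,-0.52],
    [-0.3,-0.97,-0.52],
    [-0.3,-0.97,-0.52],
    [-0.3,-0.97,-0.52],
    [-0.3,-0.97,-0.52],
  ],
  xyz=[
    [0,0,0],
    [0,0,0],
    [0,0,0],
    [0,0,0],
    [0,0,0],
    [0,0,0],
    [0,0,0],
    [0,0,0],
    [0,0,0],
    [0,0,0],
    [0,0,0],
    [0,0,0],
  ],
  claw=[68,68,68,68,68,68,68,68,68,68,68,68],
)

```text
time_s: 1.3
position: [0.2288, 0.5001, 0.2312]
tool_rot: [[-0.489, -0.173, 0.855], [-0.087, 0.985, 0.15], [-0.868, -0.001, -0.496]]
ft_force: [0.4, -1.0, 0.3]
grip_width: 0.0679
gripper_force: 0.0
```

```bash
python3 - <<'E'
from h import *
R=RT(10,30); g=np.array([.4455,.247,.040]); tcp=g+.019*R[:,2]
to(R,tcp-.1*R[:,2]+[0,0,.03])
s=env.observe();print(np.round(s["q"],1),s["tool_rot"]-R)
E
```

```text
t 1.3 pos [0.2288 0.5001 0.2312] turn tot/5 [-0.01  0.05  0.01] shift now-axes/50 [ 1.116 -5.734  2.93 ] shift after-turn/50 [ 1.098 -5.738  2.928]
[ 74.2  21.8  99.4 -73.6  54.6  18.9] [[ 3.79748533e-03  4.67587450e-04  2.27606265e-03]
 [-4.07944186e-04  8.12011635e-05 -7.69828887e-04]
 [-2.10728591e-03 -1.49369167e-03  3.67006743e-03]]
```

Request:
arm_command(
  turn=[
    [0,0,0],
    [0,0,0],
    [0,0,0],
    [0,0,0],
    [0,0,0],
    [0,0,0],
    [0,0,0],
    [0,0,0],
    [0,0,0],
    [0,0,0],
  ],
  xyz=[
    [0.11,-0.57,0.29],
    [0.11,-0.57,0.29],
    [0.11,-0.57,0.29],
    [0.11,-0.57,0.29],
    [0.11,-0.57,0.29],
    [0.11,-0.57,0.29],
    [0.11,-0.57,0.29],
    [0.11,-0.57,0.29],
    [0.11,-0.57,0.29],
    [0.11,-0.57,0.29],
  ],
  claw=[68,68,68,68,68,68,68,68,68,68],
)

```text
time_s: 2.3
position: [0.342, 0.2668, 0.2082]
tool_rot: [[-0.608, -0.123, 0.784], [-0.101, 0.992, 0.078], [-0.788, -0.032, -0.615]]
ft_force: [1.0, 1.0, -0.7]
grip_width: 0.0681
gripper_force: 0.0
```

```bash
python3 - <<'E'
from h import *
R=RT(10,30); g=np.array([.4455,.247,.040]); tcp=g+.019*R[:,2]
to(R,tcp-.06*R[:,2]); print(env.observe()["q"].round(1))
C=cam("wrist"); im,d=imaging.get_image("wrist"); cv2.imwrite("pics/w1.png",im)
print(proj(C,[[.4455,.247,.066],[.4455,.247,0],tcp]).round(0))
E
```

```text
t 2.3 pos [0.342  0.2668 0.2082] turn tot/5 [-0.69 -1.61 -0.02] shift now-axes/50 [ 1.546 -0.589  2.852] shift after-turn/50 [ 1.928 -0.749  2.567]
[ 36.    5.  123.3 -81.4  23.7   8.1]
[[222. 127.]
 [226.  77.]
 [227. 109.]]
```

View pics/w1.png

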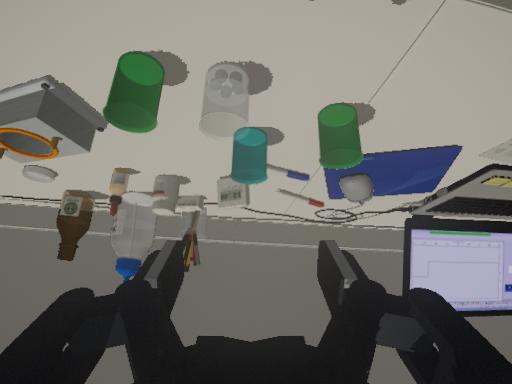

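The wrist view is upside down. The clear beaker's rim is at about (224,125), against a predicted (222,127), so the position estimate holds. Joint 4 is at its limit, so I'll fit a quick kinematic model.

```bash
cat >> h.py <<'E'
def fk(q,L,sg=(1,1,1)):
    h,L2,a3,L4,d,L6,a2=L; e=lambda ax,a:Ro.from_euler(ax,a,degrees=True).as_matrix()
    R=e('z',q[0]); p=np.array([0,0,h])+R@[a2,0,0]; R=R@e('y',q[1]); p=p+R@[0,0,L2]; R=R@e('y',q[2]); p=p+R@[a3,0,L4]
    R=R@e('z',sg[0]*q[3])@e('y',q[4]); p=p+R@[0,d,0]; R=R@e('z',sg[1]*q[5]+sg[2]*90); p=p+R@[0,0,L6]; return p,R
E
python3 - <<'E'
from h import *
import itertools
from scipy.optimize import least_squares
s=env.observe()
D=[([53.038,21.838,74.38,0,83.858,-12.336],[.229,.4998,.2308],[[-.909,.417,-.001],[.417,.909,-.001],[0,-.001,-1]]),
([74.2,21.8,99.4,-73.6,54.6,18.9],[.2288,.5001,.2312],[[-0.489,-0.173,0.855],[-0.087,0.985,0.15],[-0.868,-0.001,-0.496]]),
(s["q"],s["position"],s["tool_rot"])]
for sg in itertools.product((1,-1),(1,-1),(1,-1)):
    e=[np.abs(fk(q,np.zeros(7),sg)[1]-R).max().round(3) for q,p,R in D]
    r=least_squares(lambda L:np.ravel([fk(q,L,sg)[0]-p for q,p,R in D]),[.2,.5,0,.5,.1,.3,0])
    print(sg,e,r.cost,r.x.round(4))
E
```

```text
(1, 1, 1) [np.float64(0.0), np.float64(0.001), np.float64(0.0)] 0.0018523122526762814 [-0.0912  0.4561 -0.027  -0.0123  0.1143  0.1239  0.3766]
(1, 1, -1) [np.float64(1.818), np.float64(1.97), np.float64(1.985)] 0.0018523122526762842 [-0.0912  0.4561 -0.027  -0.0123  0.1143  0.1239  0.3766]
(1, -1, 1) [np.float64(0.341), np.float64(0.585), np.float64(0.266)] 0.0018523122526762842 [-0.0912  0.4561 -0.027  -0.0123  0.1143  0.1239  0.3766]
(1, -1, -1) [np.float64(1.561), np.float64(1.71), np.float64(1.92)] 0.0018523122526762814 [-0.0912  0.4561 -0.027  -0.0123  0.1143  0.1239  0.3766]
(-1, 1, 1) [np.float64(0.0), np.float64(1.553), np.float64(1.56)] 0.001617019678370148 [-0.1285  0.26   -0.0203  0.1449  0.1205 -0.1178  0.2937]
(-1, 1, -1) [np.float64(1.818), np.float64(1.505), np.float64(0.666)] 0.0016170196783701488 [-0.1285  0.26   -0.0203  0.1449  0.1205 -0.1178  0.2937]
(-1, -1, 1) [np.float64(0.341), np.float64(1.736), np.float64(1.574)] 0.0016170196783701488 [-0.1285  0.26   -0.0203  0.1449  0.1205 -0.1178  0.2937]
(-1, -1, -1) [np.float64(1.561), np.float64(1.733), np.float64(0.779)] 0.001617019678370148 [-0.1285  0.26   -0.0203  0.1449  0.1205 -0.1178  0.2937]
```

```bash
python3 - <<'E'
import re
s=open('h.py').read()
s=s.replace("h,L2,a3,L4,d,L6,a2=L","h,L2,a3,L4,d,L6,a2,b3,a5=L").replace("[a3,0,L4]","[a3,b3,L4]").replace("[0,d,0]","[a5,d,0]")
open('h.py','w').write(s)
E
python3 - <<'E'
from h import *
from scipy.optimize import least_squares
s=env.observe()
D=[([53.038,21.838,74.38,0,83.858,-12.336],[.229,.4998,.2308]),([74.2,21.8,99.4,-73.6,54.6,18.9],[.2288,.5001,.2312]),(s["q"],s["position"])]
x0=np.array([.2,.5,0,.5,.1,.3,0,0,0])
for w in(.03,.003,.0003):
    r=least_squares(lambda L:np.r_[np.ravel([fk(q,L)[0]-p for q,p in D]),w*(L-x0)],x0)
    print(w,np.abs(r.fun[:9]).max(),r.x.round(4))
E
```

```text
0.03 0.00040422965049868864 [ 1.339e-01  5.377e-01  1.048e-01  3.568e-01 -1.600e-03  2.591e-01
 -5.300e-03  1.191e-01  5.000e-04]
0.003 4.622976853912997e-06 [ 1.284e-01  5.397e-01  1.029e-01  3.528e-01 -7.000e-04  2.580e-01
 -2.500e-03  1.183e-01  5.000e-04]
0.0003 4.719170421108032e-08 [ 1.284e-01  5.397e-01  1.029e-01  3.528e-01 -7.000e-04  2.580e-01
 -2.400e-03  1.183e-01  5.000e-04]
```

```bash
cat >> h.py <<'E'
from scipy.optimize import least_squares
LL=np.array([.1284,.5397,.1029,.3528,-.0007,.258,-.0024,.1183,.0005])
lo=np.array([-178.18,-50.72,12.68,-81.47,9.98,-165.26])+2; hi=np.array([178.18,133.34,142.11,261.47,163.14,165.26])-2
def ik(R,p,q0):
    def f(q):
        a,B=fk(q,LL); return np.r_[(a-p)*5,Ro.from_matrix(B.T@R).as_rotvec()]
    r=least_squares(f,np.clip(q0,lo+.1,hi-.1),bounds=(lo,hi),x_scale=30)
    return r.x,np.sqrt(2*r.cost)
E
cat > scan.py <<'E'
from h import *
g=np.array([.4455,.247,.040]); P=np.array([.544,-.0085,.085])
for half in(0,180):
  for p in(30,45):
    for phi in(-20,5,30,50):
        R=RT(phi,p,half)
        for q4 in(60,180):
            q,e=ik(R,g+.019*R[:,2],[phi-q4/4,20,110,q4,50,0])
            if e<.003: print("grasp",half,p,phi,q.round(0))
    for phi in(-30,0,30,60,90):
      for pp in(0,20):
       for th in(-160,-130,130,160):
        at=RT(0,p)[2]; Rt=RT(phi,pp,th); a=Rt@at
        if a[2]>-.5: continue
        dn=np.array([0,0,-1])+a[2]*a; dn/=np.linalg.norm(dn); G=P-.026*a-.026*dn
        R=RT(phi,pp,th+half)
        body=min((G-.054*R[:,2]+R@[sx*.0425,sy*.0425,0])[2] for sx in(-1,1) for sy in(-1,1))
        for q4 in(60,180):
            q,e=ik(R,G+.019*R[:,2],[phi-q4/4,20,110,q4,50,0])
            if e<.003: print("   pour",half,p,"phi",phi,"pp",pp,"th",th,"tilt",np.degrees(np.arccos(a[2])).round(0),"a",a.round(2),"G",G.round(3),"body",body.round(3),q.round(0)); break
E
python3 scan.py
```

```text
grasp 0 30 -20 [ 35.  43. 117. 247.  50.  69.]
grasp 0 30 5 [ 23.  43. 130. 199.  53.  87.]
grasp 0 30 30 [  5.  45. 135. 155.  59.  90.]
grasp 0 30 50 [ -6.  43. 131. 121.  57.  96.]
   pour 0 30 phi -30 pp 0 th -160 tilt 144.0 a [-0.28  0.51 -0.81] G [ 0.541 -0.003  0.121] body 0.067 [ -0.  49. 126. 210.  86. -72.]
   pour 0 30 phi -30 pp 0 th -130 tilt 124.0 a [-0.1   0.82 -0.56] G [ 0.545 -0.016  0.121] body 0.061 [ -3.  49. 126. 208.  86. -42.]
   pour 0 30 phi -30 pp 0 th 130 tilt 124.0 a [-0.76 -0.32 -0.56] G [ 0.551 -0.006  0.121] body 0.061 [  -1.   49.  125.  209.   84. -143.]
   pour 0 30 phi -30 pp 0 th 160 tilt 144.0 a [-0.58 -0.01 -0.81] G [ 0.538 -0.009  0.121] body 0.067 [  -1.   49.  127.  209.   87. -112.]
   pour 0 30 phi -30 pp 20 th -160 tilt 126.0 a [-0.5   0.63 -0.59] G [ 0.547 -0.013  0.121] body 0.089 [ -3.  35. 123. 213.  51. -83.]
   pour 0 30 phi -30 pp 20 th 160 tilt 126.0 a [-0.8   0.12 -0.59] G [ 0.549 -0.009  0.121] body 0.089 [  -3.   35.  122.  214.   51. -123.]
   pour 0 30 phi 0 pp 0 th -160 tilt 144.0 a [-0.5   0.3  -0.81] G [ 0.539 -0.005  0.121]
[... 9800 characters left out ...]
9. 124. 110.  88. 116.]
   pour 180 45 phi 30 pp 0 th 160 tilt 132.0 a [-0.49 -0.56 -0.66] G [ 0.545 -0.007  0.122] body 0.067 [-40.  49. 125. 110.  88.  76.]
   pour 180 45 phi 60 pp 0 th -160 tilt 132.0 a [-0.56 -0.49 -0.66] G [ 0.546 -0.007  0.122] body 0.067 [-41.  49. 106.  80.  95. 135.]
   pour 180 45 phi 60 pp 0 th 160 tilt 132.0 a [-0.14 -0.73 -0.66] G [ 0.544 -0.006  0.122] body 0.067 [-41.  49. 106.  80.  95.  95.]
   pour 180 45 phi 90 pp 0 th -160 tilt 132.0 a [-0.24 -0.71 -0.66] G [ 0.545 -0.006  0.122] body 0.067 [-36.  53.  85.  62. 113. 146.]
   pour 180 45 phi 90 pp 0 th 160 tilt 132.0 a [ 0.24 -0.71 -0.66] G [ 0.543 -0.006  0.122] body 0.067 [-36.  53.  86.  62. 113. 106.]
```

```bash
cat > sim.py <<'E'
from h import *
from scipy.spatial.transform import Slerp
def sim(q,way,n=12):
    p,R=fk(q,LL)
    for (R2,p2) in way:
        S=Slerp([0,1],Ro.from_matrix([R,R2])); Q=[]
        for t in np.linspace(0,1,n+1)[1:]:
            q2,e=ik(S(t).as_matrix(),p+(p2-p)*t,q); Q.append(np.abs(q2-q).max()); q=q2
        print("end",q.round(0),"err",round(e,4),"maxstep",max(Q).round(0)); p,R=p2,R2
    return q
E
cat > a.py <<'E'
from sim import *
g=np.array([.4455,.247,.040]); q=np.array(env.observe()["q"])
for phi,p in((25,30),(25,38),(30,35)):
    print(phi,p); R=RT(phi,p,180); T=g+.019*R[:,2]
    down=RT(phi,90,180); print(down[:,1])
    sim(q,[(down,np.array([.38,.2,.25])),(R,T+[0,0,.09]),(R,T)])
E
python3 a.py
```

```text
25 30
[ 4.22618262e-01 -9.06307787e-01  7.49879891e-33]
end [12.  9. 90.  0. 82. 77.] err 0.0 maxstep 10.0
end [  9.  26. 131. 157.  38. -80.] err 0.0 maxstep 48.0
end [  9.  44. 135. 163.  59. -90.] err 0.0 maxstep 2.0
25 38
[ 4.22618262e-01 -9.06307787e-01  7.49879891e-33]
end [12.  9. 90.  0. 82. 77.] err 0.0 maxstep 10.0
end [ 10.  22. 126. 146.  22. -68.] err 0.0 maxstep 49.0
end [ 10.  38. 131. 162.  41. -85.] err 0.0 maxstep 2.0
30 35
[ 5.00000000e-01 -8.66025404e-01  7.49879891e-33]
end [12.  9. 90.  0. 82. 72.] err 0.0 maxstep 10.0
end [  6.  23. 128. 138.  30. -67.] err 0.0 maxstep 35.0
end [  6.  40. 132. 154.  48. -86.] err 0.0 maxstep 2.0
```

```bash
cat > a.py <<'E'
from sim import *
g=np.array([.4455,.247,.040]); q=np.array(env.observe()["q"])
R=RT(25,30,180); T=g+.019*R[:,2]
for f in(70,85):
    print(f); sim(q,[(RT(f,90,180),np.array([.38,.2,.25])),(RT(f,30,180),np.array([.44,.22,.25])),(RT(25,30,180),T+[0,0,.12]),(R,T)])
to(RT(75,90,180),[.38,.2,.25])
E
python3 a.py
```

```text
70
end [12.  9. 90.  0. 82. 32.] err 0.0 maxstep 14.0
end [-17.  11. 111.  65.  72. -28.] err 0.0 maxstep 6.0
end [  9.  20. 129. 152.  31. -74.] err 0.0 maxstep 13.0
end [  9.  44. 135. 163.  59. -90.] err 0.0 maxstep 2.0
85
end [12.  9. 90.  0. 82. 17.] err 0.0 maxstep 16.0
end [-17.  17. 104.  58.  84. -32.] err 0.0 maxstep 5.0
end [  9.  20. 129. 152.  31. -74.] err 0.0 maxstep 16.0
end [  9.  44. 135. 163.  59. -90.] err 0.0 maxstep 2.0
t 2.35 pos [0.343 0.264 0.208] turn tot/5 [ 9.83  7.15 20.77] shift now-axes/50 [-0.984 -1.386 -0.031] shift after-turn/50 [-1.044  1.046 -0.839]
```

Request:
arm_command(
  turn=[
    [0.41,0.3,0.87],
    [0.41,0.3,0.87],
    [0.41,0.3,0.87],
    [0.41,0.3,0.87],
    [0.41,0.3,0.87],
    [0.41,0.3,0.87],
    [0.41,0.3,0.87],
    [0.41,0.3,0.87],
    [0.41,0.3,0.87],
    [0.41,0.3,0.87],
    [0.41,0.3,0.87],
    [0.41,0.3,0.87],
  ],
  xyz=[
    [0,0,-0.2],
    [0,0,-0.2],
    [0,0,-0.2],
    [0,0,0],
    [0,0,0],
    [0,0,0],
    [0,0,0],
    [0,0,0],
    [0,0,0],
    [0,0,0],
    [0,0,0],
    [0,0,0],
  ],
  claw=[68,68,68,68,68,68,68,68,68,68,68,68],
)

```text
time_s: 3.55
position: [0.3185, 0.2663, 0.227]
tool_rot: [[-0.513, 0.735, 0.443], [0.744, 0.638, -0.199], [-0.429, 0.228, -0.874]]
ft_force: [-0.4, -0.1, -0.3]
grip_width: 0.0681
gripper_force: 0.0
```

Request:
arm_command(
  turn=[
    [0.41,0.3,0.87],
    [0.41,0.3,0.87],
    [0.41,0.3,0.87],
    [0.41,0.3,0.87],
    [0.41,0.3,0.87],
    [0.41,0.3,0.87],
    [0.41,0.3,0.87],
    [0.41,0.3,0.87],
    [0.41,0.3,0.87],
    [0.41,0.3,0.87],
    [0.41,0.3,0.87],
    [0.41,0.3,0.87],
  ],
  xyz=[
    [0,0,0],
    [0,0,0],
    [0,0,0],
    [0,0,0],
    [0,0,0],
    [0,0,0],
    [0,0,0],
    [0,0,0],
    [0,0,0],
    [0,0,0],
    [0,0,0],
    [0,0,0],
  ],
  claw=[68,68,68,68,68,68,68,68,68,68,68,68],
)

```text
time_s: 4.75
position: [0.3186, 0.2663, 0.227]
tool_rot: [[0.266, 0.964, -0.002], [0.964, -0.266, 0.009], [0.008, -0.005, -1.0]]
ft_force: [0.3, -0.1, 0.2]
grip_width: 0.0679
gripper_force: 0.0
```

```bash
python3 - <<'E'
from h import *
s=env.observe();print(s["q"].round(1)); print(fk(s["q"],LL)[0]-s["position"])
to(RT(75,30,180),[.44,.22,.25])
E
```

```text
[23.1  8.3 94.3  0.5 77.3 38.4]
[-5.49874791e-04 -1.19646908e-04  2.68052179e-05]
t 4.75 pos [0.3186 0.2663 0.227 ] turn tot/5 [-1.000e-02  1.191e+01 -1.000e-01] shift now-axes/50 [-0.243  2.584 -0.474] shift after-turn/50 [ 0.265  2.585 -0.46 ]
```

Request:
arm_command(
  turn=[
    [0,0.99,0],
    [0,0.99,0],
    [0,0.99,0],
    [0,0.99,0],
    [0,0.99,0],
    [0,0.99,0],
    [0,0.99,0],
    [0,0.99,0],
    [0,0.99,0],
    [0,0.99,0],
    [0,0.99,0],
    [0,0.99,0],
  ],
  xyz=[
    [0,0.21,0],
    [0,0.21,0],
    [0,0.21,0],
    [0,0.21,0],
    [0,0.21,0],
    [0,0.21,0],
    [0,0.21,0],
    [0,0.21,0],
    [0,0.21,0],
    [0,0.21,0],
    [0,0.21,0],
    [0,0.21,0],
  ],
  claw=[68,68,68,68,68,68,68,68,68,68,68,68],
)

```text
time_s: 5.95
position: [0.4408, 0.2328, 0.2269]
tool_rot: [[0.134, 0.965, 0.227], [0.481, -0.264, 0.836], [0.866, -0.002, -0.5]]
ft_force: [0.3, -0.4, -0.2]
grip_width: 0.0679
gripper_force: 0.0
```

```bash
python3 - <<'E'
from h import *
s=env.observe();print(s["q"].round(1))
g=np.array([.4455,.247,.040]);R=RT(25,30,180); T=g+.019*R[:,2]
to(R,T+[0,0,.12])
E
```

```text
[-15.3  15.6 111.1  65.1  72.7 -32.6]
t 5.95 pos [0.4408 0.2328 0.2269] turn tot/5 [-8.62  0.01  4.95] shift now-axes/50 [-1.068  0.27   1.207] shift after-turn/50 [-1.057 -0.218  1.227]
```

Request:
arm_command(
  turn=[
    [-0.72,0,0.41],
    [-0.72,0,0.41],
    [-0.72,0,0.41],
    [-0.72,0,0.41],
    [-0.72,0,0.41],
    [-0.72,0,0.41],
    [-0.72,0,0.41],
    [-0.72,0,0.41],
    [-0.72,0,0.41],
    [-0.72,0,0.41],
    [-0.72,0,0.41],
    [-0.72,0,0.41],
  ],
  xyz=[
    [0,0,0],
    [0,0,0],
    [0,0,0],
    [0,0,0],
    [0,0,0],
    [0,0,0],
    [0,0,0],
    [0,0,0],
    [0,0,0],
    [0,0,0],
    [0,0,0],
    [0,0,0],
  ],
  claw=[68,68,68,68,68,68,68,68,68,68,68,68],
)

```text
time_s: 7.15
position: [0.44, 0.233, 0.2266]
tool_rot: [[0.454, 0.421, 0.785], [0.215, -0.907, 0.361], [0.864, 0.005, -0.503]]
ft_force: [1.8, 0.1, 0.0]
grip_width: 0.068
gripper_force: 0.0
```

```bash
python3 - <<'E'
from h import *
s=env.observe();print(s["q"].round(1))
g=np.array([.4455,.247,.040]);R=RT(25,30,180); T=g+.019*R[:,2]
to(R,T+[0,0,.10])
to(R,T)
E
```

```text
[  5.3   5.7 125.5 118.8  19.2 -40.6]
t 7.15 pos [0.44   0.233  0.2266] turn tot/5 [0.05 0.04 0.03] shift now-axes/50 [-1.385 -0.217  1.439] shift after-turn/50 [-1.391 -0.207  1.435]
t 7.15 pos [0.44   0.233  0.2266] turn tot/5 [0.05 0.04 0.03] shift now-axes/50 [-3.114 -0.226  2.444] shift after-turn/50 [-3.123 -0.207  2.435]
```

Request:
arm_command(
  turn=[
    [0,0,0],
    [0,0,0],
    [0,0,0],
    [0,0,0],
    [0,0,0],
    [0,0,0],
    [0,0,0],
  ],
  xyz=[
    [-0.23,-0.035,0.24],
    [-0.23,-0.035,0.24],
    [-0.23,-0.035,0.24],
    [-0.23,-0.035,0.24],
    [-0.23,-0.035,0.24],
    [-0.23,-0.035,0.24],
    [0,0,0],
  ],
  claw=[68,68,68,68,68,68,68],
)

```text
time_s: 7.85
position: [0.4611, 0.2541, 0.1291]
tool_rot: [[0.456, 0.423, 0.783], [0.217, -0.906, 0.364], [0.863, 0.004, -0.505]]
ft_force: [0.3, 0.2, -1.1]
grip_width: 0.0676
gripper_force: 0.0
```

```bash
python3 - <<'E'
from h import *
s=env.observe();print(s["q"].round(1))
g=np.array([.4455,.247,.040]);R=RT(25,30,180); T=g+.019*R[:,2]
to(R,T)
C=cam("wrist"); im,d=imaging.get_image("wrist"); cv2.imwrite("pics/w2.png",im)
print(proj(C,[[.4455,.247,.066],[.4455,.247,0],[.4445,.1535,.066],s["position"]+np.array([0,0,0])]).round(0))
E
```

```text
[  9.1  24.3 129.8 155.9  35.2 -78.3]
t 7.85 pos [0.4611 0.2541 0.1291] turn tot/5 [0.01 0.06 0.05] shift now-axes/50 [-1.708 -0.011  0.984] shift after-turn/50 [-1.713 -0.003  0.974]
[[250. 324.]
 [250. 352.]
 [395. 390.]
 [251. 249.]]
```

View pics/w2.png

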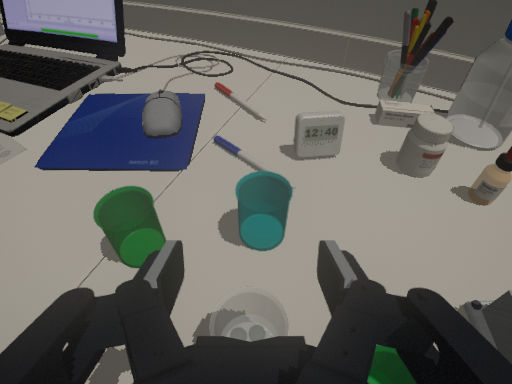

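The clear beaker's rim is centred between the fingers at about (249,322), as predicted. I'll descend and grip.

Request:
arm_command(
  turn=[
    [0,0,0],
    [0,0,0],
    [0,0,0],
    [0,0,0],
    [0,0,0],
    [0,0,0],
    [0,0,0],
    [0,0,0],
    [0,0,0],
    [0,0,0],
    [0,0,0],
  ],
  xyz=[
    [-0.17,0,0.1],
    [-0.17,0,0.1],
    [-0.17,0,0.1],
    [-0.17,0,0.1],
    [-0.17,0,0.1],
    [-0.17,0,0.1],
    [-0.17,0,0.1],
    [-0.17,0,0.1],
    [-0.17,0,0.09],
    [-0.17,0,0.09],
    [0,0,0],
  ],
  claw=[68,68,68,68,68,68,68,68,68,68,68],
)

```text
time_s: 9.0
position: [0.466, 0.2573, 0.0431]
tool_rot: [[0.419, 0.433, 0.798], [0.214, -0.901, 0.376], [0.882, 0.013, -0.47]]
ft_force: [-2.6, 14.9, 64.9]
grip_width: 0.068
gripper_force: 31.6
```

Request:
arm_command(
  turn=[
    [0,0,0],
    [0,0,0],
    [0,0,0],
    [0,0,0],
    [0,0,0],
    [0,0,0],
    [0,0,0],
  ],
  xyz=[
    [0,0,0],
    [0,0,0],
    [0,0,0],
    [0,0,0],
    [0,0,0],
    [0,0,0],
    [0,0,0],
  ],
  claw=[62,57,53,50,46,44,44],
  squeeze=30,
)

```text
time_s: 9.7
position: [0.4654, 0.2572, 0.0427]
tool_rot: [[0.423, 0.432, 0.797], [0.213, -0.902, 0.375], [0.881, 0.011, -0.474]]
ft_force: [-1.5, 15.2, 53.3]
grip_width: 0.0507
gripper_force: 55.4
```

```bash
cat > b.py <<'E'
from sim import *
s=env.observe(); q=np.array(s["q"]); print(q.round(1),s["grip_width"],s["gripper_force"])
R0=np.array(s["tool_rot"]); at=R0[2]; P=np.array([.544,-.0085,.088])
def geo(R,off=.010):
    a=R@at; dn=np.array([0,0,-1])+a[2]*a; dn/=np.linalg.norm(dn); h=np.r_[a[:2],0]; h/=np.linalg.norm(h)
    return P-off*h-.026*a-.026*dn+.019*R[:,2], np.degrees(np.arccos(a[2]))
if __name__=="__main__":
  for phi in(25,45,60):
    for pp in(20,):
        W=[(R0,s["position"]+[0,0,.12]),(RT(phi,pp,180+70),geo(RT(phi,pp,180+70))[0])]
        for th in(95,110,130,150): R=RT(phi,pp,180+th); W.append((R,geo(R)[0])); print(th,geo(R))
        print("phi",phi); sim(q,W,8)
E
python3 b.py
```

```text
[  9.1  43.5 134.  163.4  59.3 -89.9] 0.05068822962620949 55.40430406552332
95 (array([0.5624792 , 0.03696963, 0.10534179]), np.float64(85.41860265117705))
110 (array([0.56514155, 0.03104967, 0.11067103]), np.float64(97.49531445906754))
130 (array([0.56802381, 0.02200169, 0.11539388]), np.float64(112.18300298740779))
150 (array([0.56960424, 0.01319282, 0.11759906]), np.float64(124.02824717212766))
phi 25
end [  9.  19. 128. 151.  31. -74.] err 0.0 maxstep 4.0
end [-30.  39. 127. 120.  62.  -7.] err 0.0 maxstep 11.0
end [-31.  37. 126. 117.  61.  22.] err 0.0 maxstep 4.0
end [-31.  36. 125. 116.  60.  38.] err 0.0 maxstep 2.0
end [-32.  35. 124. 114.  60.  60.] err 0.0 maxstep 3.0
end [-34.  35. 123. 112.  60.  82.] err 0.0 maxstep 3.0
95 (array([0.54581324, 0.04054773, 0.10534179]), np.float64(85.41860265117705))
110 (array([0.55033978, 0.03589537, 0.11067103]), np.float64(97.49531445906754))
130 (array([0.5561428 , 0.02837884, 0.11539388]), np.float64(112.18300298740779))
150 (array([0.56064074, 0.02064175, 0.11759906]), np.float64(124.02824717212766))
phi 45
end [  9.  19. 128. 151
[... 282 characters left out ...]
  69.  92.] err 0.0 maxstep 3.0
95 (array([0.53305697, 0.03934578, 0.10534179]), np.float64(85.41860265117705))
110 (array([0.53863339, 0.03602349, 0.11067103]), np.float64(97.49531445906754))
130 (array([0.5461841 , 0.03026501, 0.11539388]), np.float64(112.18300298740779))
150 (array([0.55253128, 0.02395571, 0.11759906]), np.float64(124.02824717212766))
phi 60
end [  9.  19. 128. 151.  31. -74.] err 0.0 maxstep 4.0
end [-38.  40. 112.  73.  76.   9.] err 0.0 maxstep 20.0
end [-38.  39. 110.  73.  77.  37.] err 0.0 maxstep 3.0
end [-38.  38. 109.  73.  77.  53.] err 0.0 maxstep 2.0
end [-38.  38. 107.  72.  78.  75.] err 0.0 maxstep 3.0
end [-38.  38. 106.  72.  78.  96.] err 0.0 maxstep 3.0
```

```bash
python3 - <<'E'
from h import *
im,d=imaging.get_image("scene"); a=im[130:290,90:290]
im2,d=imaging.get_image("wrist"); 
o=np.hstack([cv2.resize(a,(500,400)),cv2.resize(im2[200:,180:],None,fx=.9,fy=400/184)]); print(o.shape); cv2.imwrite("pics/s2.png",o[:, :800])
E
```

```text
(400, 799, 3)
```

View pics/s2.png

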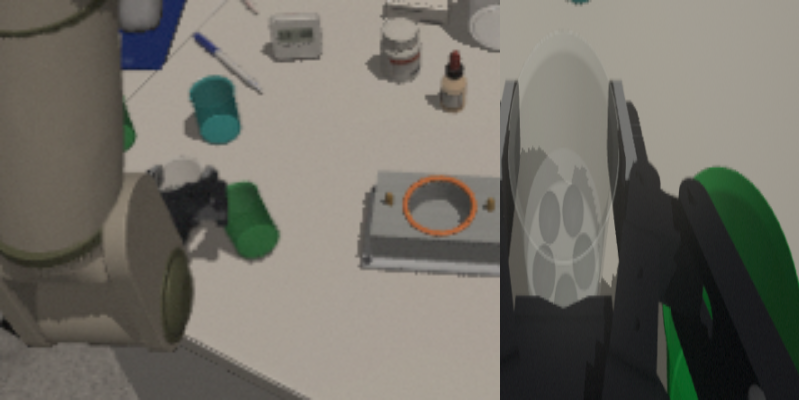

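The right finger's linkage is resting on the green look-alike's rim, at about (250,215) in the crop. The clear beaker is gripped with all five balls inside, so I'll lift straight up off it.

Request:
arm_command(
  turn=[
    [0,0,0],
    [0,0,0],
    [0,0,0],
    [0,0,0],
    [0,0,0],
    [0,0,0],
    [0,0,0],
    [0,0,0],
    [0,0,0],
    [0,0,0],
    [0,0,0],
  ],
  xyz=[
    [0.1,0,-0.06],
    [0.15,0,-0.08],
    [0.23,0,-0.12],
    [0.23,0,-0.12],
    [0.23,0,-0.12],
    [0.23,0,-0.12],
    [0.23,0,-0.12],
    [0.23,0,-0.12],
    [0.23,0,-0.12],
    [0.2,0,-0.12],
    [0,0,0],
  ],
  claw=[44,44,44,44,44,44,44,44,44,44,44],
  squeeze=40,
)

```text
time_s: 10.9
position: [0.4646, 0.2556, 0.1519]
tool_rot: [[0.449, 0.423, 0.787], [0.216, -0.906, 0.364], [0.867, 0.006, -0.498]]
ft_force: [0.2, 0.2, -1.2]
grip_width: 0.0509
gripper_force: 43.4
```

```bash
python3 - <<'E'
from h import *
s=env.observe(); print(s["q"].round(1),s["position"],s["tool_rot"].round(3).tolist(),s["grip_width"],s["gripper_force"])
im,d=imaging.get_image("scene"); im2,_=imaging.get_image("wrist"); 
cv2.imwrite("pics/s3.png",np.hstack([cv2.resize(im[100:290,60:300],(480,380)),cv2.resize(im2[204:,100:420],None,fx=1,fy=380/180)]))
E
```

```text
[  9.3  20.6 127.8 152.7  30.4 -74.3] [0.46463714 0.25562667 0.15193562] [[0.449, 0.423, 0.787], [0.216, -0.906, 0.364], [0.867, 0.006, -0.498]] 0.05094598722158549 43.38813980946725
```

View pics/s3.png

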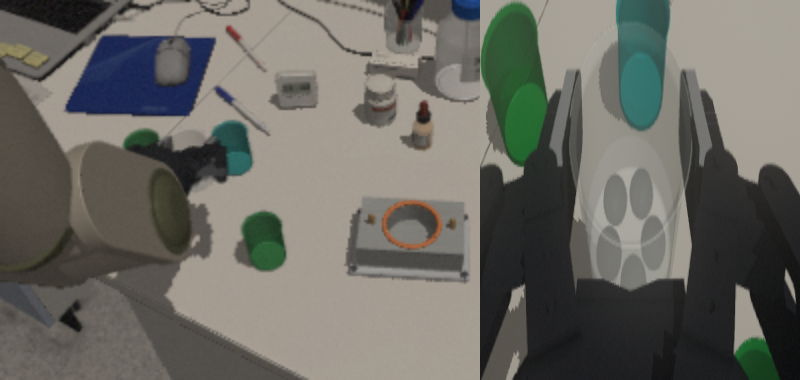

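The beaker is up with all five balls inside, and the green look-alike still stands at about (264,240) in the crop.

```bash
cat > b.py <<'E'
from sim import *
s=env.observe(); q=np.array(s["q"]); Rn=np.array(s["tool_rot"])
Rg=np.array([[0.423,0.432,0.797],[0.213,-0.902,0.375],[0.881,0.011,-0.474]]); at=Rg[2]
mt=Rg.T@(np.array([.4455,.247,.066])-[.4654,.2572,.0427]); mt[1]=0
def geo(R,off=.012,lipz=.086,P=np.array([.544,-.0085])):
    a=R@at; dn=np.array([0,0,-1])+a[2]*a; dn/=np.linalg.norm(dn); h=a[:2]/np.linalg.norm(a[:2])
    lip=np.r_[P-off*h,lipz]; return lip-.026*dn-R@mt, np.degrees(np.arccos(a[2])),h
if __name__=="__main__":
    print("mt",mt); R1=RT(25,30,180)
    W=[];p0=s["position"];Rp=Rn
    for th in(70,90,105,120,140,160):
        R=R1@Ro.from_euler('z',th,degrees=True).as_matrix(); p,t,h=geo(R); W.append((R,p))
        body=min((p-.073*R[:,2]+R@[sx*.0425,sy*.0425,0])[2] for sx in(-1,1) for sy in(-1,1))
        print(th,p.round(4),"tilt",t.round(1),h.round(2),"body",body.round(3),"turn",(Ro.from_matrix(Rp.T@R).as_rotvec(degrees=True)/5).round(2),"shift pre",(Rp.T@(p-p0)*20).round(3),"post",(R.T@(p-p0)*20).round(3)); Rp,p0=R,p
    sim(q,W,8)
E
python3 b.py
```

```text
mt [ 0.009937   0.        -0.0307295]
70 [0.5595 0.035  0.0904] tilt 60.7 [ 0.13 -0.99] body 0.08 turn [ 3.000e-02 -1.000e-02  1.406e+01] shift pre [-1.129  4.794  0.487] post [4.133 2.68  0.476]
90 [0.564  0.0297 0.096 ] tilt 76.9 [-0. -1.] body 0.096 turn [ 0. -0.  4.] shift pre [ 0.166 -0.062 -0.024] post [ 0.135 -0.115 -0.024]
105 [0.5668 0.0247 0.0989] tilt 88.3 [-0.12 -0.99] body 0.09 turn [-0. -0.  3.] shift pre [ 0.114 -0.054 -0.022] post [ 0.096 -0.082 -0.022]
120 [0.5688 0.0193 0.1006] tilt 98.8 [-0.26 -0.97] body 0.087 turn [-0. -0.  3.] shift pre [ 0.103 -0.055 -0.025] post [ 0.085 -0.08  -0.025]
140 [0.5702 0.0126 0.1015] tilt 110.7 [-0.48 -0.88] body 0.086 turn [-0.  0.  4.] shift pre [ 0.116 -0.067 -0.037] post [ 0.086 -0.103 -0.037]
160 [0.5705 0.0074 0.1015] tilt 118.9 [-0.71 -0.7 ] body 0.091 turn [0. 0. 4.] shift pre [ 0.078 -0.061 -0.033] post [ 0.052 -0.084 -0.033]
end [-29.  33. 123. 110.  48.   7.] err 0.0 maxstep 11.0
end [-29.  32. 122. 108.  48.  29.] err 0.0 maxstep 3.0
end [-30.  32. 121. 107.  47.  46.] err 0.0 maxstep 2.0
end [-30.  31. 120. 106.  48.  62.] err 0.0 maxstep 2.0
end [-31.  31. 120. 104.  48.  83.] err 0.0 maxstep 3.0
end [-32.  31. 120. 104.  48. 103.] err 0.0 maxstep 3.0
```

Request:
arm_command(
  turn=[
    [0,0,0],
    [0,0,0],
    [0,0,0],
    [0,0,0],
    [0,0,0],
    [0,0,0],
    [0,0,0],
    [0,0,0],
    [0,0,0],
    [0,0,0],
    [0,0,0],
    [0,0,0],
  ],
  xyz=[
    [-0.02,0.2,0],
    [-0.03,0.35,0],
    [-0.04,0.48,0.01],
    [-0.04,0.48,0.01],
    [-0.04,0.48,0.01],
    [-0.04,0.48,0.01],
    [-0.04,0.48,0.01],
    [-0.04,0.48,0.01],
    [-0.04,0.48,0.01],
    [-0.04,0.48,0.01],
    [-0.04,0.3,0],
    [-0.02,0.15,0],
  ],
  claw=[44,44,44,44,44,44,44,44,44,44,44,44],
)

```text
time_s: 12.2
position: [0.5608, 0.0319, 0.1294]
tool_rot: [[0.454, 0.422, 0.785], [0.215, -0.907, 0.363], [0.865, 0.004, -0.502]]
ft_force: [-1.1, 0.7, -1.2]
grip_width: 0.0506
gripper_force: 43.4
```

Request:
arm_command(
  turn=[
    [0,0,0.5],
    [0,0,1],
    [0,0,1],
    [0,0,1],
    [0,0,1],
    [0,0,1],
    [0,0,1],
    [0,0,1],
    [0,0,1],
    [0,0,1],
    [0,0,1],
    [0,0,0.5],
  ],
  xyz=[
    [0,0,0],
    [0,0,0],
    [0,0,0],
    [0,0,0],
    [0,0,0],
    [0,0,0],
    [0,0,0],
    [0,0,0],
    [0,0,0],
    [0,0,0],
    [0,0,0],
    [0,0,0],
  ],
  claw=[44,44,44,44,44,44,44,44,44,44,44,44],
)

```text
time_s: 13.4
position: [0.5599, 0.0339, 0.1297]
tool_rot: [[0.607, -0.13, 0.784], [-0.62, -0.694, 0.365], [0.497, -0.708, -0.502]]
ft_force: [0.4, 0.2, -0.6]
grip_width: 0.0506
gripper_force: 43.4
```

```bash
python3 - <<'E'
from b import *
print(q.round(1),s["position"],s["gripper_force"]); a=Rn@at; print("tilt",np.degrees(np.arccos(a[2])))
R1=RT(25,30,180)
for th in(75,90,105):
    R=R1@Ro.from_euler('z',th,degrees=True).as_matrix(); to(R,geo(R)[0])
E
```

```text
[-28.4  26.7 120.7 103.3  45.5   2.3] [0.5599444  0.03389295 0.12970212] 43.381145046769234
tilt 48.078252115456024
t 13.4 pos [0.5599 0.0339 0.1297] turn tot/5 [0.03 0.01 4.01] shift now-axes/50 [-0.366  0.533  0.391] shift after-turn/50 [-0.161  0.627  0.389]
t 13.4 pos [0.5599 0.0339 0.1297] turn tot/5 [0.03 0.   7.01] shift now-axes/50 [-0.234  0.526  0.372] shift after-turn/50 [0.111 0.566 0.37 ]
t 13.4 pos [0.5599 0.0339 0.1297] turn tot/5 [ 0.03 -0.   10.01] shift now-axes/50 [-0.109  0.547  0.35 ] shift after-turn/50 [0.349 0.436 0.348]
```

Request:
arm_command(
  turn=[
    [0,0,1],
    [0,0,1],
    [0,0,1],
    [0,0,1],
    [0,0,1],
    [0,0,1],
    [0,0,1],
    [0,0,0],
    [0,0,0],
    [0,0,0],
    [0,0,0],
    [0,0,0],
  ],
  xyz=[
    [0,0,0],
    [0,0,0],
    [0,0,0],
    [0,0,0],
    [0,0,0],
    [0,0,0],
    [0,0,0],
    [0.03,0.14,0.09],
    [0.03,0.14,0.09],
    [0.03,0.14,0.09],
    [0.02,0.14,0.09],
    [0,0,0.01],
  ],
  claw=[44,44,44,44,44,44,44,44,44,44,44,44],
)

```text
time_s: 14.6
position: [0.5641, 0.0294, 0.0955]
tool_rot: [[0.424, -0.455, 0.783], [-0.906, -0.215, 0.365], [0.003, -0.864, -0.503]]
ft_force: [0.0, 0.0, -1.1]
grip_width: 0.0509
gripper_force: 43.4
```

```bash
python3 - <<'E'
from b import *
print(q.round(1)); a=Rn@at; print("tilt",np.degrees(np.arccos(a[2])))
R1=RT(25,30,180)
R=R1@Ro.from_euler('z',90,degrees=True).as_matrix(); to(R,geo(R)[0])
C=cam("scene"); im,d=imaging.get_image("scene"); cv2.imwrite("pics/s4.png",cv2.resize(im[120:280,180:340],(640,640))[:600])
E
```

```text
[-28.7  32.1 121.5 108.7  47.3  28.9]
tilt 76.61317818333885
t 14.6 pos [0.5641 0.0294 0.0955] turn tot/5 [ 0.04 -0.01  0.04] shift now-axes/50 [-0.006 -0.007 -0.004] shift after-turn/50 [-0.006 -0.007 -0.004]
```

View pics/s4.png

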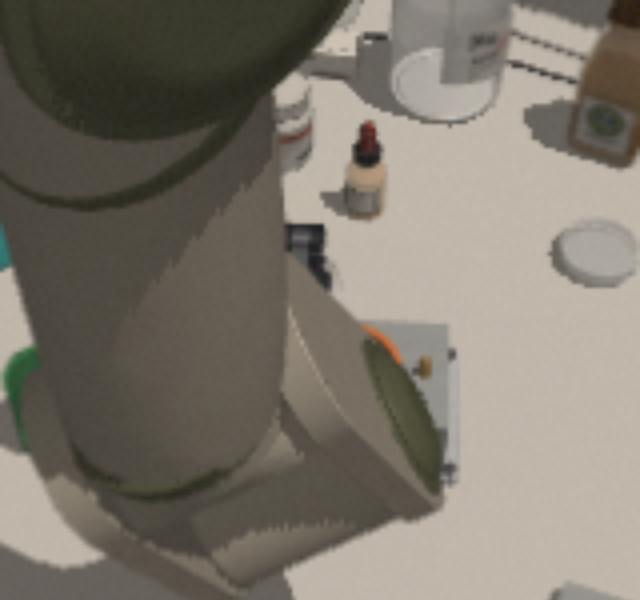

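The arm hides the pocket in this view, and only part of the orange seal shows at (385,345). The pose matches the plan, so I'll pour.

Request:
arm_command(
  turn=[
    [0,0,1],
    [0,0,1],
    [0,0,1],
    [0,0,1],
    [0,0,1],
    [0,0,1],
    [0,0,1],
    [0,0,1],
    [0,0,1],
    [0,0,1],
    [0,0,1],
    [0,0,1],
  ],
  xyz=[
    [0.035,-0.02,-0.007],
    [0.035,-0.02,-0.007],
    [0.035,-0.02,-0.007],
    [0.034,-0.018,-0.008],
    [0.034,-0.018,-0.008],
    [0.034,-0.018,-0.008],
    [0.028,-0.017,-0.009],
    [0.028,-0.017,-0.009],
    [0.028,-0.017,-0.009],
    [0.028,-0.017,-0.009],
    [0.02,-0.015,-0.008],
    [0.02,-0.015,-0.008],
  ],
  claw=[44,44,44,44,44,44,44,44,44,44,44,44],
)

```text
time_s: 15.85
position: [0.5701, 0.0097, 0.1014]
tool_rot: [[-0.182, -0.592, 0.785], [-0.638, 0.679, 0.364], [-0.748, -0.434, -0.501]]
ft_force: [0.4, -0.9, 0.1]
grip_width: 0.0507
gripper_force: 43.4
```

Request:
arm_command(
  turn=[
    [0,0,1],
    [0,0,1],
    [0,0,0],
    [0,0,0],
    [0,0,0],
    [0,0,0],
    [0,0,0],
    [0,0,0],
  ],
  xyz=[
    [0.02,-0.015,-0.008],
    [0.02,-0.015,-0.008],
    [0,0,0],
    [0,0,0],
    [0,0,0],
    [0,0,0],
    [0,0,0],
    [0,0,0],
  ],
  claw=[44,44,44,44,44,44,44,44],
)

```text
time_s: 16.65
position: [0.57, 0.0068, 0.1004]
tool_rot: [[-0.28, -0.553, 0.785], [-0.513, 0.777, 0.364], [-0.811, -0.301, -0.502]]
ft_force: [-1.0, -0.1, -0.1]
grip_width: 0.0505
gripper_force: 43.5
```

```bash
python3 - <<'E'
from h import *
s=env.observe(); print(s["q"].round(1),s["position"],s["tool_rot"].round(3).tolist())
im,d=imaging.get_image("wrist"); im2,d=imaging.get_image("top")
o=np.hstack([cv2.resize(im,(480,360)),cv2.resize(im2[170:240,260:320],(308,360),interpolation=cv2.INTER_CUBIC)])
cv2.imwrite("pics/p1.png",o)
E
```

```text
[-31.4  31.7 119.8 104.2  47.9 102. ] [0.57001479 0.00679687 0.10041741] [[-0.28, -0.553, 0.785], [-0.513, 0.777, 0.364], [-0.811, -0.301, -0.502]]
```

View pics/p1.png

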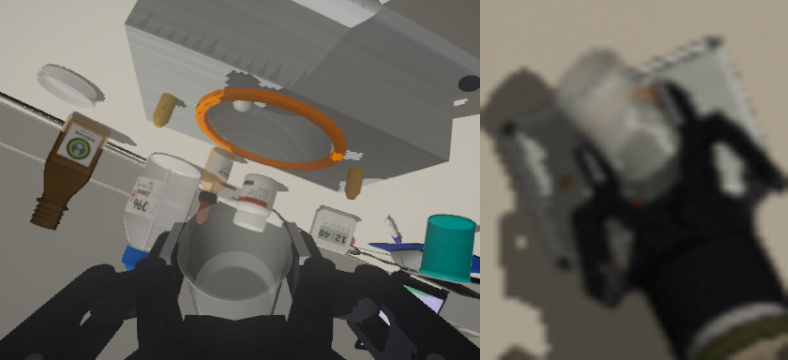

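The beaker is empty and balls show in the pocket at (240,103). A bright spot in the top crop at (520,242) needs checking once the arm clears. I'll lift and roll back upright.

Request:
arm_command(
  turn=[
    [0,0,0],
    [0,0,0],
    [0,0,0],
    [0,0,0],
    [0,0,-1],
    [0,0,-1],
    [0,0,-1],
    [0,0,-1],
    [0,0,-1],
    [0,0,-1],
    [0,0,-1],
    [0,0,-1],
  ],
  xyz=[
    [-0.25,-0.09,-0.15],
    [-0.25,-0.09,-0.15],
    [-0.25,-0.09,-0.15],
    [-0.25,-0.09,-0.15],
    [0,0,0],
    [0,0,0],
    [0,0,0],
    [0,0,0],
    [0,0,0],
    [0,0,0],
    [0,0,0],
    [0,0,0],
  ],
  claw=[44,44,44,44,44,44,44,44,44,44,44,44],
)

```text
time_s: 17.95
position: [0.5703, 0.0076, 0.1613]
tool_rot: [[0.142, -0.603, 0.785], [-0.894, 0.262, 0.364], [-0.425, -0.753, -0.502]]
ft_force: [-0.3, -0.3, -0.0]
grip_width: 0.0503
gripper_force: 43.5
```

Request:
arm_command(
  turn=[
    [0,0,-1],
    [0,0,-1],
    [0,0,-1],
    [0,0,-1],
    [0,0,-1],
    [0,0,-1],
    [0,0,-1],
    [0,0,-1],
    [0,0,-1],
    [0,0,-1],
    [0,0,-1],
    [0,0,-1],
  ],
  xyz=[
    [0,0,0],
    [0,0,0],
    [0,0,0],
    [0,0,0],
    [0,0,0],
    [0,0,0],
    [0,0,0],
    [0,0,0],
    [0,0,0],
    [0,0,0],
    [0,0,0],
    [0,0,0],
  ],
  claw=[44,44,44,44,44,44,44,44,44,44,44,44],
)

```text
time_s: 19.15
position: [0.5703, 0.0076, 0.1614]
tool_rot: [[0.594, -0.178, 0.785], [-0.674, -0.643, 0.364], [0.439, -0.745, -0.502]]
ft_force: [0.3, 0.4, -1.0]
grip_width: 0.0505
gripper_force: 43.5
```

```bash
python3 - <<'E'
from b import *
print(q.round(1)); bt=mt-.066*at; p=np.array([.62,.175,0])-Rg@bt; print(p)
to(Rg,p+[0,0,.08])
sim(q,[(Rg,p+[0,0,.08]),(Rg,p)],10)
E
```

```text
[-31.3  23.  116.5  93.3  46.   18. ]
[0.6402641  0.18440573 0.04274295]
t 19.15 pos [0.5703 0.0076 0.1614] turn tot/5 [  0.24   0.31 -12.07] shift now-axes/50 [-1.892 -1.947  2.772] shift after-turn/50 [ 0.664 -2.593  2.807]
end [ -4.  32. 109. 125.  32. -55.] err 0.0 maxstep 7.0
end [ -4.  42. 111. 138.  40. -71.] err 0.0 maxstep 2.0
```

Request:
arm_command(
  turn=[
    [0.02,0.03,-1],
    [0.02,0.03,-1],
    [0.02,0.03,-1],
    [0.02,0.03,-1],
    [0.02,0.03,-1],
    [0.02,0.03,-1],
    [0.02,0.03,-1],
    [0.02,0.03,-1],
    [0.02,0.03,-1],
    [0.02,0.03,-1],
    [0.02,0.03,-1],
    [0.02,0.03,-1],
  ],
  xyz=[
    [0,0,0],
    [0,0,0],
    [0,0,0],
    [0,0,0],
    [0,0,0],
    [0,0,0],
    [0,0,0],
    [0,0,0],
    [0,0,0],
    [0,0,0],
    [0,0,0],
    [0,0,0],
  ],
  claw=[44,44,44,44,44,44,44,44,44,44,44,44],
)

```text
time_s: 20.35
position: [0.5703, 0.0076, 0.1614]
tool_rot: [[0.423, 0.427, 0.8], [0.206, -0.904, 0.374], [0.883, 0.007, -0.47]]
ft_force: [0.3, -1.4, 0.3]
grip_width: 0.0506
gripper_force: 43.4
```

Request:
arm_command(
  turn=[
    [0,0,0],
    [0,0,0],
    [0,0,0],
    [0,0,0],
    [0,0,0],
    [0,0,0],
    [0,0,0],
    [0,0,0],
    [0,0,0],
    [0,0,0],
    [0,0,0],
  ],
  xyz=[
    [0.06,-0.26,0.28],
    [0.06,-0.26,0.28],
    [0.07,-0.26,0.28],
    [0.07,-0.26,0.28],
    [0.07,-0.26,0.28],
    [0.07,-0.26,0.28],
    [0.07,-0.26,0.28],
    [0.07,-0.26,0.28],
    [0.06,-0.26,0.28],
    [0.06,-0.25,0.28],
    [0,0,0],
  ],
  claw=[44,44,44,44,44,44,44,44,44,44,44],
)

```text
time_s: 21.45
position: [0.6413, 0.1856, 0.1237]
tool_rot: [[0.424, 0.427, 0.799], [0.204, -0.904, 0.376], [0.882, 0.004, -0.47]]
ft_force: [-0.9, -1.1, -0.4]
grip_width: 0.0507
gripper_force: 43.5
```

```bash
python3 - <<'E'
from b import *
print(q.round(1)); bt=mt-.066*at; p=np.array([.62,.175,0])-Rg@bt
to(Rg,p)
E
```

```text
[ -3.8  32.6 108.6 125.6  31.7 -55. ]
t 21.45 pos [0.6413 0.1856 0.1237] turn tot/5 [ 0.01 -0.04 -0.1 ] shift now-axes/50 [-1.442  0.006  0.737] shift after-turn/50 [-1.44  -0.006  0.742]
```

Request:
arm_command(
  turn=[
    [0,0,0],
    [0,0,0],
    [0,0,0],
    [0,0,0],
    [0,0,0],
    [0,0,0],
    [0,0,0],
    [0,0,0],
    [0,0,0],
    [0,0,0],
    [0,0,0],
  ],
  xyz=[
    [-0.18,0,0.095],
    [-0.18,0,0.095],
    [-0.18,0,0.095],
    [-0.18,0,0.095],
    [-0.18,0,0.095],
    [-0.18,0,0.095],
    [-0.15,0,0.08],
    [-0.07,0,0.04],
    [-0.07,0,0.03],
    [-0.03,0,0.015],
    [0,0,0],
  ],
  claw=[44,44,44,44,44,44,44,44,44,44,44],
)

```text
time_s: 22.55
position: [0.641, 0.1832, 0.0452]
tool_rot: [[0.424, 0.425, 0.8], [0.203, -0.905, 0.374], [0.883, 0.004, -0.47]]
ft_force: [0.5, -0.3, -0.5]
grip_width: 0.0503
gripper_force: 43.5
```

Request:
arm_command(
  turn=[
    [0,0,0],
    [0,0,0],
    [0,0,0],
  ],
  xyz=[
    [-0.02,0,0.01],
    [-0.02,0,0.01],
    [0,0,0],
  ],
  claw=[44,44,44],
)

```text
time_s: 22.85
position: [0.641, 0.1833, 0.043]
tool_rot: [[0.424, 0.425, 0.8], [0.203, -0.905, 0.374], [0.883, 0.004, -0.47]]
ft_force: [0.6, 0.0, -0.2]
grip_width: 0.0503
gripper_force: 43.5
```

Request:
arm_command(
  turn=[
    [0,0,0],
    [0,0,0],
    [0,0,0],
  ],
  xyz=[
    [-0.02,0,0.01],
    [-0.01,0,0.005],
    [0,0,0],
  ],
  claw=[44,44,44],
)

```text
time_s: 23.15
position: [0.6415, 0.1834, 0.0429]
tool_rot: [[0.421, 0.425, 0.801], [0.202, -0.905, 0.374], [0.885, 0.004, -0.466]]
ft_force: [-3.6, -0.7, 8.9]
grip_width: 0.0504
gripper_force: 44.1
```

Request:
arm_command(
  turn=[
    [0,0,0],
    [0,0,0],
    [0,0,0],
    [0,0,0],
    [0,0,0],
    [0,0,0],
    [0,0,0],
    [0,0,0],
    [0,0,0],
    [0,0,0],
    [0,0,0],
    [0,0,0],
  ],
  xyz=[
    [0,0,0],
    [0,0,0],
    [0,0,0],
    [0,0,0],
    [0,0,0],
    [0.1,0,-0.05],
    [0.2,0,-0.1],
    [0.3,0,-0.16],
    [0.4,0,-0.2],
    [0.5,0,-0.26],
    [0.5,0,-0.26],
    [0.5,0,-0.26],
  ],
  claw=[54,58,64,70,70,70,70,70,70,70,70,70],
)

```text
time_s: 24.35
position: [0.6422, 0.1843, 0.1834]
tool_rot: [[0.424, 0.424, 0.8], [0.203, -0.905, 0.373], [0.883, 0.005, -0.47]]
ft_force: [0.4, 0.9, -0.0]
grip_width: 0.0698
gripper_force: 0.0
```

```bash
cat > lidplan.py <<'E'
from sim import *
s=env.observe(); q=np.array(s["q"]); print(q.round(1),s["position"].round(3))
L=np.array([.4517,-.263]); 
# tool-down with closing along lid x (yaw 6 or 186)
for y in(6,186):
    R=np.c_[[np.sin(np.radians(y)),-np.cos(np.radians(y)),0],[np.cos(np.radians(y)),np.sin(np.radians(y)),0],[0,0,-1.]]
    print(y,np.linalg.det(R)); to(R,[.46,-.15,.25])
    sim(q,[(R,np.array([.5,-.05,.28])),(R,np.r_[L,.2]),(R,np.r_[L,.03])],12)
E
python3 lidplan.py
```

```text
[ -3.9  25.8 105.5 110.4  27.  -37.4] [0.642 0.184 0.183]
6 -1.0Traceback (most recent call last):
  File "lidplan.py", line 7, in <module>
    print(y,np.linalg.det(R)); to(R,[.46,-.15,.25])
                               ~~^^^^^^^^^^^^^^^^^^
  File "h.py", line 26, in to
    print("t",s["time_s"],"pos",np.round(s["position"],4),"turn tot/5",(Ro.from_matrix(R0.T@R).as_rotvec(degrees=True)/5).round(2),"shift now-axes/50",(R0.T@dp*20).round(3),"shift after-turn/50",(R.T@dp*20).round(3))
                                                                        ~~~~~~~~~~~~~~^^^^^^^^
  File "scipy/spatial/transform/_rotation.pyx", line 1143, in scipy.spatial.transform._rotation.Rotation.from_matrix
ValueError: Non-positive determinant (left-handed or null coordinate frame) in rotation matrix 0: [[-0.15773918  0.44284826 -0.8826119 ]
 [ 0.94484699  0.32748049 -0.00454925]
 [-0.28702355  0.83465079  0.47008035]].
```

```bash
sed -i 's/\[np.sin(np.radians(y)),-np.cos(np.radians(y)),0\]/[-np.sin(np.radians(y)),np.cos(np.radians(y)),0]/; s/R=np.c_\[\[-np/R=np.c_[[-np/' lidplan.py; python3 lidplan.py
```

```text
[ -3.9  25.8 105.5 110.4  27.  -37.4] [0.642 0.184 0.183]
6 1.0
t 24.35 pos [0.6422 0.1843 0.1834] turn tot/5 [  7.66 -10.68 -12.67] shift now-axes/50 [-1.728  4.514 -6.033] shift after-turn/50 [-6.269 -4.322 -1.332]
end [-19.  15.  76.   0.  89. -25.] err 0.0 maxstep 22.0
end [-43.  21.  82.   0.  78. -49.] err 0.0 maxstep 2.0
end [-43.  33.  94.  -0.  53. -49.] err 0.0 maxstep 2.0
186 1.0
t 24.35 pos [0.6422 0.1843 0.1834] turn tot/5 [-11.61  -8.33  19.41] shift now-axes/50 [-1.728  4.514 -6.033] shift after-turn/50 [ 6.269  4.322 -1.332]
end [-19.  15.  76.   0.  89. 155.] err 0.0 maxstep 45.0
end [-43.  21.  82.   0.  78. 131.] err 0.0 maxstep 2.0
end [-43.  33.  94.  -0.  53. 131.] err 0.0 maxstep 2.0
```

Request:
arm_command(
  turn=[
    [0,0,0],
    [0,0,0],
    [0,0,0],
    [0.55,-0.76,-0.9],
    [0.55,-0.76,-0.9],
    [0.55,-0.76,-0.9],
    [0.55,-0.76,-0.9],
    [0.55,-0.76,-0.9],
    [0.55,-0.76,-0.9],
    [0.55,-0.76,-0.9],
    [0.55,-0.76,-0.9],
    [0.55,-0.76,-0.9],
  ],
  xyz=[
    [0.5,0,-0.27],
    [0.5,0,-0.27],
    [0.5,0,-0.27],
    [0,0,0],
    [0,0,0],
    [0,0,0],
    [0,0,0],
    [0,0,0],
    [0,0,0],
    [0,0,0],
    [0,0,0],
    [0,0,0],
  ],
  claw=[70,70,70,70,70,70,70,70,70,70,70,70],
)

```text
time_s: 25.55
position: [0.6418, 0.1846, 0.2679]
tool_rot: [[0.247, 0.932, 0.264], [0.895, -0.324, 0.306], [0.37, 0.161, -0.915]]
ft_force: [-0.5, 0.1, 0.7]
grip_width: 0.0701
gripper_force: 0.0
```

```bash
sed -i 's/^for y in(6,186)/for y in(6,)/; s/\[.46,-.15,.25\]/[.50,-.04,.27]/' lidplan.py; python3 lidplan.py|head -3
```

```text
[-1.2 24.7 67.2 19.  73.2 13. ] [0.642 0.185 0.268]
6 1.0
t 25.55 pos [0.6418 0.1846 0.2679] turn tot/5 [ 2.77 -3.92 -4.6 ] shift now-axes/50 [-4.706 -1.183 -2.161] shift after-turn/50 [-4.171 -3.289 -0.043]
```

Request:
arm_command(
  turn=[
    [0.55,-0.78,-0.92],
    [0.55,-0.78,-0.92],
    [0.55,-0.78,-0.92],
    [0.55,-0.78,-0.92],
    [0.55,-0.78,-0.92],
    [0,0,0],
    [0,0,0],
    [0,0,0],
    [0,0,0],
    [0,0,0],
    [0,0,0],
    [0,0,0],
  ],
  xyz=[
    [0,0,0],
    [0,0,0],
    [0,0,0],
    [0,0,0],
    [0,0,0],
    [-0.7,-0.55,0],
    [-0.7,-0.55,0],
    [-0.7,-0.55,0],
    [-0.7,-0.55,0],
    [-0.7,-0.55,0],
    [-0.7,-0.55,0],
    [0,0,0],
  ],
  claw=[70,70,70,70,70,70,70,70,70,70,70,70],
)

```text
time_s: 26.75
position: [0.4973, -0.044, 0.2664]
tool_rot: [[-0.098, 0.995, 0.003], [0.995, 0.098, 0.004], [0.003, 0.003, -1.0]]
ft_force: [1.3, 0.2, -0.1]
grip_width: 0.0699
gripper_force: 0.0
```

```bash
python3 - <<'E'
from h import *
s=env.observe(); print(s["q"].round(1),s["position"],s["tool_rot"].round(3).tolist())
C=cam("wrist"); im,d=imaging.get_image("wrist"); np.savez("wj.npz",im=im,d=d); np.save("wjC.npy",np.array([C],dtype=object),allow_pickle=True)
print(proj(C,[[.544,-.0085,.05],[.5231,.0394,.066],[.5646,-.0566,.066],[.452,-.263,.048],[.62,.175,.066]]).round(0), -C[2].T@C[3],C[2][2])
T,_=imaging.get_image("top"); np.savez("topj.npz",im=T)
E
```

```text
[-18.8  15.2  78.4   0.2  86.4 -24.4] [ 0.49725286 -0.04404375  0.26641175] [[-0.098, 0.995, 0.003], [0.995, 0.098, 0.004], [0.003, 0.003, -1.0]]
[[292. 142.]
 [281.  98.]
 [306. 186.]
 [204. 313.]
 [389. -24.]] [0.48888609 0.0297814  0.40899307] [ 0.03145576 -0.28676362 -0.95748481]
```

```bash
python3 - <<'E'
from h import *
im=np.load("wj.npz")["im"]; T=np.load("topj.npz")["im"]
r=cv2.resize
a=r(im[70:220,232:352],(480,600),interpolation=cv2.INTER_CUBIC)
b=r(T[150:250,180:330],(320,213),interpolation=cv2.INTER_CUBIC); c=r(im[254:384,135:275],(320,387))
cv2.imwrite("pics/j.png",np.hstack([a,np.vstack([b,c])]))
C=tuple(np.load("wjC.npy",allow_pickle=True)[0])
hsv=cv2.cvtColor(im,cv2.COLOR_BGR2HSV);H,S,V=[hsv[...,i].astype(int) for i in range(3)]
m=((H>3)&(H<16)&(S>150)&(V>120)); n,l,s,c=cv2.connectedComponentsWithStats(m.astype(np.uint8))
for i in range(1,n):
    if s[i,4]>8: print("or",c[i],s[i])
i=1+np.argmax(s[1:,4]); v,u=np.nonzero(l==i); P=plane(C,np.c_[u,v],.053)
h=cv2.convexHull((P[:,:2]*1e4).astype(np.float32)); (x,y),rr=cv2.minEnclosingCircle(h); print("ring",x/1e4,y/1e4,rr/1e4)
m=((H>14)&(H<28)&(S>110)&(V>60)); n,l,s,c=cv2.connectedComponentsWithStats(m.astype(np.uint8))
for i in range(1,n):
    if s[i,4]>8 and 230<c[i,0]<350 and 70<c[i,1]<220: print("br",c[i].round(1),s[i],plane(C,c[i],.064)[0].round(4))
m=(V<45); n,l,s,c=cv2.connectedComponentsWithStats(m.astype(np.uint8))
for i in range(1,n):
    if 5<s[i,4]<3000 and 135<c[i,0]<290 and 240<c[i,1]<384: print("dk",c[i].round(1),s[i],plane(C,c[i],.014)[0].round(4),plane(C,c[i],.048)[0].round(4))
E
```

```text
or [293.11907984 139.7699594 ] [262 109  64  64 739]
ring 0.544956103515625 -0.007609541320800781 0.03767427978515625
br [281.7  98.5] [279  96   6   6  28] [0.524  0.0392 0.064 ]
br [303.5 116.9] [279 111  43  21  79] [0.5508 0.022  0.064 ]
br [275.  165.8] [270 161  13  10  17] [ 0.5256 -0.0365  0.064 ]
br [306.5 185. ] [305 184   4   3  12] [ 0.5658 -0.0559  0.064 ]
dk [206.8 301.3] [197 285  19  38 361] [ 0.4516 -0.2684  0.014 ] [ 0.4548 -0.2427  0.048 ]
```

View pics/j.png

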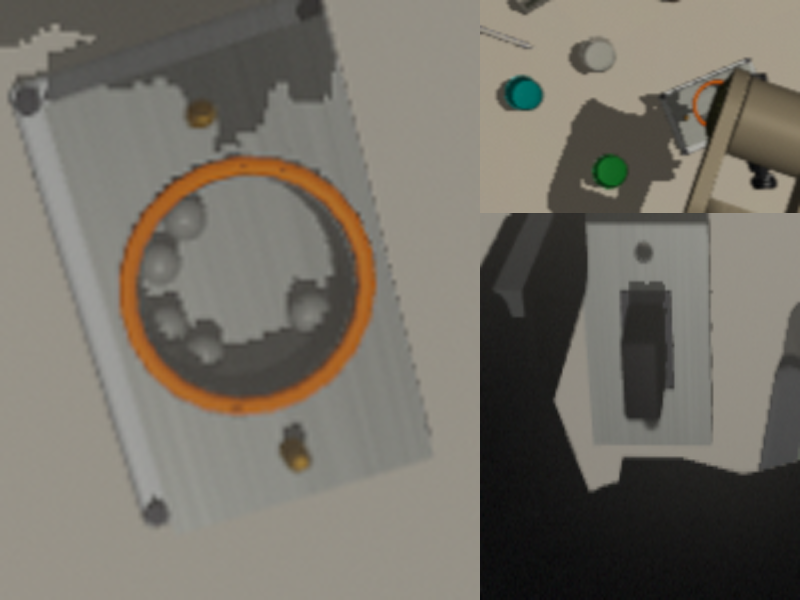

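All five balls are in the pocket, and the beaker stands at (597,55) in the top inset. The dowels are at (200,112) and (297,455). Next I'll get a clear view of the lid.

Request:
arm_command(
  turn=[
    [0,0,0],
    [0,0,0],
    [0,0,0],
    [0,0,0],
    [0,0,0],
    [0,0,0],
    [0,0,0],
    [0,0,0],
  ],
  xyz=[
    [-0.69,-0.32,0],
    [-0.69,-0.32,0],
    [-0.69,-0.32,0],
    [-0.69,-0.32,0],
    [-0.69,-0.32,0],
    [-0.69,-0.32,0],
    [-0.69,-0.32,0],
    [0,0,0],
  ],
  claw=[60,60,60,60,60,60,60,60],
)

```text
time_s: 27.65
position: [0.4126, -0.2953, 0.2638]
tool_rot: [[-0.1, 0.995, 0.002], [0.995, 0.1, 0.005], [0.004, 0.003, -1.0]]
ft_force: [-0.9, 0.4, -0.2]
grip_width: 0.0597
gripper_force: 0.0
```

```bash
cat > lid.py <<'E'
from h import *
s=env.observe(); print(s["q"].round(1),s["position"].round(4),s["tool_rot"].round(3).tolist())
C=cam("wrist"); im,d=imaging.get_image("wrist"); cv2.imwrite("lid.png",im)
print(proj(C,[[.452,-.263,.014],[.446,-.2115,.014],[.457,-.314,.014]]).round(0))
g=cv2.cvtColor(im,cv2.COLOR_BGR2GRAY); hsv=cv2.cvtColor(im,cv2.COLOR_BGR2HSV)
P0=proj(C,[[.452,-.263,.014]])[0]
# holes: dark blobs in black-hat
bh=cv2.morphologyEx(g,cv2.MORPH_BLACKHAT,cv2.getStructuringElement(cv2.MORPH_ELLIPSE,(21,21)))
for X in([.446,-.2115],[.457,-.314]):
    u,v=proj(C,[[*X,.014]])[0].astype(int); w=bh[v-14:v+15,u-14:u+15]; m=w>.5*w.max(); n,l,st,c=cv2.connectedComponentsWithStats(m.astype(np.uint8))
    for i in range(1,n):
        if st[i,4]>10: print("hole",w.max(),c[i]+[u-14,v-14],st[i],plane(C,c[i]+[u-14,v-14],.014)[0].round(4))
# plate outline by saturation/height: depth between 8 and 20 mm
vv,uu=np.mgrid[0:384,0:512]; X=cloud(C,np.c_[uu.ravel(),vv.ravel()],d).reshape(384,512,3)
for z0,z1,nm in((.009,.02,"plate"),(.043,.053,"bar")):
    m=(X[...,2]>z0)&(X[...,2]<z1)&(d>0)&(abs(X[...,0]-.452)<.09)&(abs(X[...,1]+.263)<.1)
    m=cv2.morphologyEx(m.astype(np.uint8),cv2.MORPH_OPEN,np.ones((3,3)))
    cs,_=cv2.findContours(m,0,2); k=max(cs,key=cv2.contourArea); q=plane(C,k[:,0,:],(.014 if nm=="plate" else .048))[:,:2]
    print(nm,len(k),cv2.minAreaRect((q*1000).astype(np.float32)))
E
python3 lid.py
```

```text
[-49.1  16.2  77.3   0.3  86.6 -54.9] [ 0.4126 -0.2953  0.2638] [[-0.1, 0.995, 0.002], [0.995, 0.1, 0.005], [0.004, 0.003, -1.0]]
[[283. 141.]
 [283. 100.]
 [282. 179.]]
hole 61 [285.61344538  92.65546218] [ 11   0  12  17 119] [ 0.4478 -0.203   0.014 ]
hole 61 [278.72727273 110.90909091] [ 8 25  6  3 11] [ 0.442  -0.2259  0.014 ]
hole 61 [290.41666667 110.58333333] [19 25  6  3 12] [ 0.4567 -0.224   0.014 ]
hole 77 [282.66666667 177.97777778] [12 10  8  7 45] [ 0.4582 -0.3121  0.014 ]
plate 26 ((453.396484375, -259.8641357421875), (83.47361755371094, 135.7550048828125), 5.827542304992676)
bar 14 ((452.8240966796875, -259.3852844238281), (23.86199951171875, 47.30354690551758), 5.986599922180176)
```

```bash
cat >> h.py <<'E'
def RD(y): 
    y=np.radians(y); return np.c_[[-np.sin(y),np.cos(y),0],[np.cos(y),np.sin(y),0],[0,0,-1.]]
E
python3 - <<'E'
from h import *
to(RD(5.9),[.453,-.26,.06]); to(RD(5.9),[.453,-.26,.02])
E
```

```text
t 27.7 pos [ 0.4131 -0.2934  0.2639] turn tot/5 [ 0.04 -0.06 -0.02] shift now-axes/50 [0.563 0.849 4.083] shift after-turn/50 [0.583 0.862 4.078]
t 27.7 pos [ 0.4131 -0.2934  0.2639] turn tot/5 [ 0.04 -0.06 -0.02] shift now-axes/50 [0.559 0.847 4.883] shift after-turn/50 [0.583 0.862 4.878]
```

Request:
arm_command(
  turn=[
    [0.04,-0.06,-0.02],
    [0,0,0],
    [0,0,0],
    [0,0,0],
    [0,0,0],
    [0,0,0],
    [0,0,0],
    [0,0,0],
    [0,0,0],
  ],
  xyz=[
    [0.1,0.12,0.4],
    [0.1,0.15,0.6],
    [0.1,0.15,0.6],
    [0.1,0.15,0.6],
    [0.1,0.15,0.6],
    [0.08,0.14,0.6],
    [0,0,0.4],
    [0,0,0.28],
    [0,0,0],
  ],
  claw=[60,60,60,60,60,60,60,60,60],
)

```text
time_s: 28.6
position: [0.4529, -0.257, 0.0588]
tool_rot: [[-0.107, 0.994, -0.003], [0.994, 0.107, 0.002], [0.002, -0.002, -1.0]]
ft_force: [0.1, -0.7, 1.0]
grip_width: 0.06
gripper_force: 0.0
```

```bash
python3 - <<'E'
from h import *
to(RD(5.9),[.453,-.26,.02])
E
```

```text
t 28.6 pos [ 0.4529 -0.257   0.0588] turn tot/5 [-0.03 -0.03  0.05] shift now-axes/50 [-0.062 -0.002  0.776] shift after-turn/50 [-0.06  -0.004  0.776]
```

Request:
arm_command(
  turn=[
    [-0.03,-0.03,0.05],
    [0,0,0],
    [0,0,0],
    [0,0,0],
    [0,0,0],
    [0,0,0],
    [0,0,0],
    [0,0,0],
    [0,0,0],
    [0,0,0],
    [0,0,0],
    [0,0,0],
  ],
  xyz=[
    [-0.06,0,0.2],
    [0,0,0.25],
    [0,0,0.25],
    [0,0,0.07],
    [0,0,0],
    [0,0,0],
    [0,0,0],
    [0,0,0],
    [0,0,0],
    [0,0,0],
    [0,0,0],
    [0,0,0],
  ],
  claw=[60,60,60,60,48,38,32,28,24,20,18,18],
  squeeze=90,
)

```text
time_s: 29.8
position: [0.4534, -0.2624, 0.0225]
tool_rot: [[-0.1, 0.995, 0.004], [0.995, 0.1, -0.004], [-0.004, 0.003, -1.0]]
ft_force: [-0.4, 1.2, 5.3]
grip_width: 0.0221
gripper_force: 88.6
```

```bash
python3 - <<'E'
from sim import *
s=env.observe(); q=s["q"]; print(s["gripper_force"],s["ft_force"])
J=np.array([.5449,-.0082])
to(RD(5.9),s["position"]+[0,0,.12])
to(RD(23.7),np.r_[J,.14])
E
```

```text
88.58254551887512 [-0.43528919  1.20378503  5.32584772]
t 29.8 pos [ 0.4534 -0.2624  0.0225] turn tot/5 [ 0.04  0.04 -0.03] shift now-axes/50 [-0.009  0.008 -2.4  ] shift after-turn/50 [ 0.   0.  -2.4]
t 29.8 pos [ 0.4534 -0.2624  0.0225] turn tot/5 [ 0.03  0.05 -3.59] shift now-axes/50 [ 4.866  2.339 -2.361] shift after-turn/50 [ 3.92  3.72 -2.35]
```

Request:
arm_command(
  turn=[
    [0,0,0],
    [0,0,0],
    [0,0,0],
    [0,0,0],
    [0,0,0],
    [0,0,0],
    [0,0,0],
    [0,0,0],
  ],
  xyz=[
    [0,0,-0.1],
    [0,0,-0.2],
    [0,0,-0.4],
    [0,0,-0.5],
    [0,0,-0.5],
    [0,0,-0.5],
    [0,0,-0.3],
    [0,0,0],
  ],
  claw=[18,18,18,18,18,18,18,18],
)

```text
time_s: 30.6
position: [0.4532, -0.2624, 0.1491]
tool_rot: [[-0.1, 0.995, 0.006], [0.995, 0.1, -0.006], [-0.006, 0.005, -1.0]]
ft_force: [-0.5, 0.2, -3.4]
grip_width: 0.0222
gripper_force: 88.6
```

```bash
cat > held.py <<'E'
from h import *
def held():
    s=env.observe(); R=np.array(s["tool_rot"]); p=np.array(s["position"])
    C=cam("wrist"); im,d=imaging.get_image("wrist"); cv2.imwrite("held.png",im)
    vv,uu=np.mgrid[0:384,0:512]; X=cloud(C,np.c_[uu.ravel(),vv.ravel()],d).reshape(384,512,3); Xt=(X-p)@R  # tool frame
    print("pos",p.round(4),"ft",s["ft_force"].round(1),"yaw",np.degrees(np.arctan2(R[1,1],R[0,1])).round(2))
    m=(abs(Xt[...,0])<.075)&(abs(Xt[...,1])<.05)&(abs(Xt[...,2]-.006)<.006)&(d>0)
    print("plate pts",m.sum(), "median z tool",np.median(Xt[m][:,2]).round(4), "x range",np.percentile(Xt[m][:,0],[1,99]).round(4),"y range",np.percentile(Xt[m][:,1],[1,99]).round(4))
    # plane tilt
    A=np.c_[Xt[m][:,:2],np.ones(m.sum())]; print("tilt deg x,y",np.degrees(np.linalg.lstsq(A,Xt[m][:,2],rcond=None)[0][:2]).round(2))
    g=cv2.cvtColor(im,cv2.COLOR_BGR2GRAY); zt=np.median(Xt[m][:,2])
    bh=cv2.morphologyEx(g,cv2.MORPH_BLACKHAT,cv2.getStructuringElement(cv2.MORPH_ELLIPSE,(35,35)))
    u,v=proj(C,[p+R@[.054,0,zt]])[0].astype(int); w=bh[max(v-24,0):v+25,u-24:u+25]; k=w>.55*w.max(); n,l,st,c=cv2.connectedComponentsWithStats(k.astype(np.uint8))
    o=-R.T@p
    for i in range(1,n):
        if st[i,4]>40:
            px=c[i]+[u-24,max(v-24,0)]; ra=rays(C,px)[0]; dr=C[2].T@np.r_[ra,1]; og=-C[2].T@C[3]; ot=(og-p)@R; dt=dr@R; t=(zt-ot[2])/dt[2]
            print("hole px",px.round(1),st[i],"tool xy",(ot+dt*t)[:2].round(4), "world",(og+dr*t).round(4))
    return C,im,d
if __name__=="__main__": held()
E
python3 held.py
```

```text
pos [ 0.4532 -0.2624  0.1491] ft [-0.5  0.2 -3.4] yaw 5.76
plate pts 21529 median z tool 0.0086 x range [-0.062   0.0706] y range [-0.0421  0.0406]
tilt deg x,y [-0.22  0.16]
hole px [250.7 128.1] [17  0 13 14 81] tool xy [ 0.0627 -0.0004] world [ 0.4466 -0.2     0.1401]
```

```bash
cat > rect.py <<'E'
from h import *
def rectify(im,C,R,p,z,x0,x1,y0,y1,st=.0005):
    xs=np.arange(x0,x1,st); ys=np.arange(y0,y1,st); gx,gy=np.meshgrid(xs,ys,indexing='ij')
    W=p+np.stack([gx,gy,np.full_like(gx,z)],-1).reshape(-1,3)@R.T
    uv=proj(C,W).reshape(gx.shape+(2,)).astype(np.float32); return cv2.remap(im,uv[...,0],uv[...,1],cv2.INTER_LINEAR),xs,ys
if __name__=="__main__":
    s=env.observe(); R=np.array(s["tool_rot"]);p=np.array(s["position"]); C=cam("wrist"); im,d=imaging.get_image("wrist")
    g=cv2.cvtColor(im,cv2.COLOR_BGR2GRAY)
    r,xs,ys=rectify(g,C,R,p,.0086,.03,.085,-.05,.05)
    print(r[::4,::8])
E
python3 rect.py
```

```text
[[193 192 113 106 105 103  99 100  92  55  54  52  53  52  52  52  53  96
   98  98  97  98 101 190 191]
 [192 192 112 106 105 104 100  99  93  55  54  53  53  53  52  52  53  97
   98  98  96  97 101 187 191]
 [193 192 110 106 104 102 100 100  99  94  94  92  95  93  91  94  93  96
   98  99  98  98 102 187 191]
 [193 192 112 106 104 103 100  99  99  97  97  94  97  95  93  96  95  97
  100  99  97  98 102 190 191]
 [193 192 113 105 104 102 101 100  99  96  96  94  97  96  93  97  96  97
   99 100  97  99 102 188 191]
 [193 192 109 105 104 104 100 100  99  96  97  94  97  95  93  97  96  98
   99  98  98  99 103 187 191]
 [192 192 112 106 104 103 100 100  99  97  97  94  98  95  94  97  97  98
   99  99  98  99 102 190 191]
 [192 192 114 105 103 102 100 100  99  98  97  94  98  96  94  98  97  98
  100 100  99 100 103 188 191]
 [192 192 109 106 104 102 100 100  99  98  97  94  97  96  95  98  97  98
   99  99  98 101 104 188 192]
 [192 192 110 106 104 102 100 100  98  98  98  94  98  96  95  98  97  98
   99 100  98 101 104 190 191]
 [192 191 114 105 104 103 100 100 100  98  98  95 
[... 1140 characters left out ...]
19 118 118 117 116 117 116 117 117 118
  118 119 121 184 184 191 192]
 [192 191 191 190 190 187 120 119 119 119 118 117 117 117 117 117 117 118
  119 120 121 154 191 191 192]
 [192 191 191 191 190 122 120 120 119 118 118 117 116 117 117 117 118 118
  119 120 121 123 191 191 192]
 [192 191 191 191 190 123 121 120 120 118 118 117 118 117 117 118 119 118
  120 120 122 123 191 192 192]
 [191 191 191 191 191 123 121 120 120 118 118 117 118 117 118 117 118 118
  120 121 122 124 191 191 192]
 [191 192 191 191 191 122 121 120 119 119 118 118 117 117 117 118 117 119
  120 121 122 124 191 191 191]
 [191 191 191 191 190 123 122 121 119 118 119 117 117 118 117 117 119 118
  119 121 122 124 191 191 192]]
```

```bash
cat > fine.py <<'E'
from rect import *
def lidpose(zt=.0086):
    s=env.observe(); R=np.array(s["tool_rot"]);p=np.array(s["position"]); C=cam("wrist"); im,d=imaging.get_image("wrist")
    g=cv2.cvtColor(im,cv2.COLOR_BGR2GRAY).astype(float)
    r,xs,ys=rectify(g,C,R,p,zt,.03,.085,-.055,.055,.00025)
    def edge(a,ax): k=np.argmax(np.abs(np.gradient(cv2.GaussianBlur(a.reshape(1,-1),(9,1),2).ravel()))); return ax[k]
    for x in(.036,.048,.066):
        row=r[abs(xs-x)<.003].mean(0); h=len(ys)//2; print("x",x,"y edges",edge(row[:h-100],ys[:h-100]).round(4),edge(row[h+100:],ys[h+100:]).round(4))
    for y in(-.035,-.02,.02,.033):
        col=r[:,abs(ys-y)<.002].mean(1); k=xs>.062; print("y",y,"x end",edge(col[k],xs[k]).round(4))
    sub=r[(xs>.044)&(xs<.067)][:,abs(ys)<.012]; bg=np.median(sub); m=(abs(sub-bg)>4).astype(np.uint8)
    m=cv2.morphologyEx(m,cv2.MORPH_CLOSE,np.ones((9,9))); m=cv2.morphologyEx(m,cv2.MORPH_OPEN,np.ones((9,9))); n,l,st,c=cv2.connectedComponentsWithStats(m); 
    for i in range(1,n): print("hole",(xs[xs>.044][0]+c[i][1]*.00025).round(4),(ys[abs(ys)<.012][0]+c[i][0]*.00025).round(4),st[i]*.25)
lidpose()
E
python3 fine.py
```

```text
x 0.036 y edges -0.0427 0.0413
x 0.048 y edges -0.0427 0.0413
x 0.066 y edges -0.0427 0.0413
y -0.035 x end 0.0715
y -0.02 x end 0.0718
y 0.02 x end 0.0718
y 0.033 x end 0.0715
hole 0.0556 -0.0008 [  4.75   6.25  13.25  11.5  505.5 ]
```

```bash
cat > tgt.py <<'E'
from sim import *
J=np.array([.5449,-.0082]); Y=23.7; off=np.array([.0036,-.0007,0])
def T(z,J=J,Y=Y): R=RD(Y); return R,np.r_[J,z]-R@off
if __name__=="__main__":
    R,p=T(.14); print(p); to(R,p); s=env.observe(); sim(s["q"],[(R,p),T(.07)],8)
E
python3 tgt.py
```

```text
[ 0.54698798 -0.01121502  0.14      ]
t 30.75 pos [ 0.4522 -0.2615  0.146 ] turn tot/5 [ 0.01  0.02 -3.59] shift now-axes/50 [4.79  2.388 0.115] shift after-turn/50 [3.821 3.748 0.12 ]
end [-14.  26.  83.   0.  71. -37.] err 0.0 maxstep 4.0
end [-14.  31.  88.  -0.  61. -37.] err 0.0 maxstep 1.0
```

Request:
arm_command(
  turn=[
    [0,0,-0.9],
    [0,0,-0.9],
    [0,0,-0.9],
    [0,0,-0.9],
    [0,0,0],
    [0,0,0],
    [0,0,0],
    [0,0,0],
    [0,0,0],
    [0,0,0],
    [0,0,0],
    [0,0,0],
  ],
  xyz=[
    [0,0,0],
    [0,0,0],
    [0,0,0],
    [0,0,0],
    [0.3,0.3,0],
    [0.6,0.6,0.02],
    [0.6,0.6,0.02],
    [0.6,0.6,0.02],
    [0.6,0.6,0.02],
    [0.6,0.6,0.02],
    [0.4,0.35,0],
    [0.1,0.09,0],
  ],
  claw=[18,18,18,18,18,18,18,18,18,18,18,18],
)

```text
time_s: 31.95
position: [0.5472, -0.01, 0.14]
tool_rot: [[-0.406, 0.914, 0.0], [0.914, 0.406, -0.002], [-0.002, -0.0, -1.0]]
ft_force: [-0.2, -1.1, -4.1]
grip_width: 0.0228
gripper_force: 88.8
```

```bash
python3 - <<'E'
from tgt import *
to(*T(.11)); to(*T(.1))
E
```

```text
t 31.95 pos [ 0.5472 -0.01    0.14  ] turn tot/5 [-0.01  0.02  0.05] shift now-axes/50 [-0.02  -0.013  0.6  ] shift after-turn/50 [-0.021 -0.013  0.6  ]
t 31.95 pos [ 0.5472 -0.01    0.14  ] turn tot/5 [-0.01  0.02  0.05] shift now-axes/50 [-0.02  -0.013  0.8  ] shift after-turn/50 [-0.021 -0.013  0.8  ]
```

Request:
arm_command(
  turn=[
    [0,0.02,0.05],
    [0,0,0],
    [0,0,0],
    [0,0,0],
    [0,0,0],
    [0,0,0],
  ],
  xyz=[
    [-0.02,-0.01,0.2],
    [0,0,0.2],
    [0,0,0.2],
    [0,0,0.2],
    [0,0,0.08],
    [0,0,0],
  ],
  claw=[18,18,18,18,18,18],
)

```text
time_s: 32.55
position: [0.547, -0.0142, 0.0966]
tool_rot: [[-0.398, 0.917, 0.001], [0.917, 0.398, -0.001], [-0.001, 0.0, -1.0]]
ft_force: [-0.4, -0.2, -2.9]
grip_width: 0.0223
gripper_force: 88.8
```

```bash
cat > look.py <<'E'
from rect import *
from tgt import T,to
to(*T(.0726)); lidz=.0086
s=env.observe(); R=np.array(s["tool_rot"]);p=np.array(s["position"]); C=cam("wrist"); im,d=imaging.get_image("wrist")
print("cam tool",((-C[2].T@C[3]-p)@R).round(3))
hsv=cv2.cvtColor(im,cv2.COLOR_BGR2HSV); r,xs,ys=rectify(im,C,R,p,lidz,.044,.068,-.012,.012,.00025)
h=cv2.cvtColor(r,cv2.COLOR_BGR2HSV).astype(int); g=cv2.cvtColor(r,cv2.COLOR_BGR2GRAY).astype(int)
br=((h[...,0]>10)&(h[...,0]<30)&(h[...,1]>80)); print("brass px",br.sum())
if br.sum()>20:
    i,j=np.nonzero(br); print("brass on plate-plane x",xs[i].min(),xs[i].max(),xs[i].mean(),"y",ys[j].min(),ys[j].max(),ys[j].mean())
hole=(abs(g-np.median(g))>8); hole=cv2.morphologyEx(hole.astype(np.uint8),cv2.MORPH_OPEN,np.ones((5,5))); i,j=np.nonzero(hole); print("hole x",xs[i].min(),xs[i].max(),"y",ys[j].min(),ys[j].max())
print("gray\n",g[::4,::4][:, ::2]); print("sat\n",h[...,1][::4,::8])
E
python3 look.py
```

```text
t 32.55 pos [ 0.547  -0.0142  0.0966] turn tot/5 [ 0.    0.01 -0.05] shift now-axes/50 [0.055 0.023 0.48 ] shift after-turn/50 [0.054 0.024 0.48 ]
cam tool [ 0.075 -0.    -0.142]
brass px 163
brass on plate-plane x 0.05775000000000001 0.06025000000000001 0.05908282208588958 y -0.0019999999999999914 0.002750000000000013 0.0003312883435582929
hole x 0.051000000000000004 0.06150000000000001 y -0.005749999999999995 0.0032500000000000133
gray
 [[86 86 86 84 86 86 84 87 84 84 87 86]
 [86 87 86 83 85 86 85 86 84 83 87 87]
 [87 86 86 83 85 87 86 86 85 83 87 87]
 [86 86 86 84 86 87 85 85 83 84 86 87]
 [86 87 86 83 85 87 86 85 85 84 86 87]
 [86 86 86 84 86 87 83 87 84 84 87 87]
 [86 88 86 85 86 84 83 83 84 84 87 86]
 [87 87 84 85 84 78 77 80 83 84 88 87]
 [87 86 87 82 79 71 71 73 81 84 87 87]
 [86 87 87 79 70 82 84 74 80 84 88 87]
 [86 87 87 79 76 86 86 84 73 83 88 88]
 [87 87 87 78 86 86 86 86 71 82 88 87]
 [86 88 88 77 86 86 87 86 77 81 88 87]
 [87 88 88 77 87 85 86 86 81 83 89 87]
 [87 88 87 78 86 87 66 69 81 85 88 86]
 [87 88 87 83 82 76 67 65 78 85 88 87]
 [87 89 87 85 78 68 78 76 81 85 8
[... 899 characters left out ...]
 13   9  15  12  12  11  12  11  12]
 [  9  12  11  13  12  12  12  15  13  12  14   9]
 [ 12  11  14  13   9  12  12  12  16  15  17  14]
 [  9  12  12  10   9   9 113  92  16   9  11  12]
 [  9  12  12  12  12  62 144 136  13  12  14  12]
 [ 12  14   9  12  13  93 145  47  12  12   9  14]
 [ 12  11   9  12  15  13  17  16  15  12  11   9]
 [ 12   9  12  15  14   9  12  12  12   9  12   9]
 [ 12  14  12   9  12  12   9  11  11   9   9  11]
 [ 12  12   9  15  12   9  12  14   9  12   9  12]
 [ 12  11  12   9   9  11  12  12   9  12   9   9]
 [ 12  11  12  12  12  11  12   9  12   9  11  12]
 [  9  11   9  12  11  11  12  11   9  12  11  12]
 [ 12  14   9  12  14  14  12  11  14   9  11  12]]
```

Request:
arm_command(
  turn=[
    [0,0.01,-0.05],
    [0,0,0],
    [0,0,0],
  ],
  xyz=[
    [0.05,0.024,0],
    [0,0,0.03],
    [0,0,0],
  ],
  claw=[18,18,18],
)

```text
time_s: 32.9
position: [0.5474, -0.0109, 0.096]
tool_rot: [[-0.403, 0.915, 0.002], [0.915, 0.403, -0.0], [-0.001, 0.002, -1.0]]
ft_force: [0.3, 0.0, -3.3]
grip_width: 0.0223
gripper_force: 88.8
```

```bash
sed -i 's/^print("gray.*$//' look.py; python3 look.py
```

```text
t 32.9 pos [ 0.5474 -0.0109  0.096 ] turn tot/5 [0.02 0.01 0.02] shift now-axes/50 [-0.001 -0.011  0.467] shift after-turn/50 [-0.001 -0.011  0.467]
cam tool [ 0.075 -0.    -0.142]
brass px 425
brass on plate-plane x 0.05525000000000001 0.06025000000000001 0.057898823529411766 y -0.0034999999999999927 0.002750000000000013 -0.0004476470588235194
hole x 0.051000000000000004 0.06150000000000001 y -0.004249999999999993 0.0037500000000000137
```

Request:
arm_command(
  turn=[
    [0.02,0,0.02],
    [0,0,0],
    [0,0,0],
    [0,0,0],
    [0,0,0],
    [0,0,0],
    [0,0,0],
  ],
  xyz=[
    [0,-0.01,0.03],
    [0,0,0.05],
    [0,0,0.05],
    [0,0,0.05],
    [0,0,0.03],
    [0,0,0],
    [0,0,0],
  ],
  claw=[18,18,18,18,18,18,18],
)

```text
time_s: 33.65
position: [0.547, -0.0113, 0.0854]
tool_rot: [[-0.401, 0.916, 0.0], [0.916, 0.401, -0.001], [-0.001, -0.0, -1.0]]
ft_force: [-1.1, -0.3, -2.9]
grip_width: 0.0225
gripper_force: 88.8
```

```bash
python3 look.py
```

```text
t 33.65 pos [ 0.547  -0.0113  0.0854] turn tot/5 [-0.    0.01 -0.01] shift now-axes/50 [ 0.002 -0.     0.256] shift after-turn/50 [ 0.002 -0.     0.256]
cam tool [ 0.075 -0.    -0.142]
brass px 554
brass on plate-plane x 0.05425000000000001 0.06025000000000001 0.057336191335740076 y -0.0032499999999999925 0.0032500000000000133 -9.38628158844662e-05
hole x 0.051000000000000004 0.06150000000000001 y -0.004499999999999994 0.004250000000000014
```

Request:
arm_command(
  turn=[
    [0,0,0],
    [0,0,0],
    [0,0,0],
    [0,0,0],
    [0,0,0],
  ],
  xyz=[
    [0,0,0.04],
    [0,0,0.04],
    [0,0,0.04],
    [0,0,0],
    [0,0,0],
  ],
  claw=[18,18,18,18,18],
)

```text
time_s: 34.2
position: [0.547, -0.0113, 0.0793]
tool_rot: [[-0.401, 0.916, -0.0], [0.916, 0.401, -0.001], [-0.001, -0.0, -1.0]]
ft_force: [0.3, 0.8, -3.3]
grip_width: 0.0225
gripper_force: 88.8
```

No contact forces yet. I'll continue down onto the seal.

Request:
arm_command(
  turn=[
    [0,0,0],
    [0,0,0],
    [0,0,0],
    [0,0,0],
    [0,0,0],
  ],
  xyz=[
    [0,0,0.04],
    [0,0,0.04],
    [0,0,0.02],
    [0,0,0],
    [0,0,0],
  ],
  claw=[18,18,18,18,18],
  squeeze=110,
)

```text
time_s: 34.7
position: [0.5471, -0.0113, 0.0748]
tool_rot: [[-0.401, 0.916, 0.001], [0.916, 0.401, -0.001], [-0.001, 0.0, -1.0]]
ft_force: [-2.8, 0.2, 4.6]
grip_width: 0.0224
gripper_force: 112.3
```

Request:
arm_command(
  turn=[
    [0,0,0],
    [0,0,0],
    [0,0,0],
    [0,0,0],
    [0,0,0],
  ],
  xyz=[
    [0,0,0.02],
    [0,0,0.02],
    [0,0,0.01],
    [0,0,0],
    [0,0,0],
  ],
  claw=[18,18,18,18,18],
)

```text
time_s: 35.2
position: [0.5471, -0.0113, 0.0727]
tool_rot: [[-0.401, 0.916, 0.001], [0.916, 0.401, -0.001], [-0.002, 0.0, -1.0]]
ft_force: [-4.6, 1.0, 10.5]
grip_width: 0.0222
gripper_force: 113.4
```

Request:
arm_command(
  turn=[
    [0,0,0],
    [0,0,0],
    [0,0,0],
    [0,0,0],
    [0,0,0],
  ],
  xyz=[
    [0,0,0.02],
    [0,0,0.02],
    [0,0,0],
    [0,0,0],
    [0,0,0],
  ],
  claw=[18,18,18,18,18],
)

```text
time_s: 35.7
position: [0.547, -0.0113, 0.0725]
tool_rot: [[-0.402, 0.916, 0.002], [0.916, 0.402, -0.002], [-0.002, 0.001, -1.0]]
ft_force: [-11.0, 1.8, 27.4]
grip_width: 0.0219
gripper_force: 115.7
```

Request:
arm_command(
  turn=[
    [0,0,0],
    [0,0,0],
    [0,0,0],
    [0,0,0],
  ],
  xyz=[
    [0,0,-0.004],
    [0,0,0],
    [0,0,0],
    [0,0,0],
  ],
  claw=[18,18,18,18],
)

```text
time_s: 36.1
position: [0.547, -0.0113, 0.0725]
tool_rot: [[-0.402, 0.916, 0.002], [0.916, 0.402, -0.002], [-0.002, 0.001, -1.0]]
ft_force: [-11.6, 1.3, 26.9]
grip_width: 0.0225
gripper_force: 115.2
```

```bash
python3 - <<'E'
from tgt import *
s=env.observe(); print(s["position"],s["ft_force"]); C=cam("wrist"); im,d=imaging.get_image("wrist")
vv,uu=np.mgrid[0:384:2,0:512:2]; X=cloud(C,np.c_[uu.ravel(),vv.ravel()],d); R=RD(23.7); r=(X-[.5449,-.0082,0])@R
m=(abs(r[:,0])<.066)&(abs(r[:,1])<.04)&(abs(X[:,2]-.064)<.006)
A=np.c_[r[m][:,:2],np.ones(m.sum())]; c=np.linalg.lstsq(A,X[m][:,2],rcond=None)[0]; print(m.sum(),"z0",c[2],"tilt deg",np.degrees(c[:2]))
print("near end z",np.median(X[m&(r[:,0]>.055)][:,2]),"far",np.median(X[m&(r[:,0]<-.055)][:,2]) if (m&(r[:,0]<-.055)).any() else None, "edge ref holder", )
# gap check: block top not covered? scene/top check of beaker
T,dt=imaging.get_image("top"); Ct=cam("top"); v,u=np.mgrid[150:200,200:265]; P=cloud(Ct,np.c_[u.ravel(),v.ravel()],dt); k=(P[:,2]>.055)&(P[:,2]<.08)&(np.hypot(P[:,0]-.62,P[:,1]-.175)<.05); print("beaker rim",k.sum(),cv2.minEnclosingCircle((P[k][:,:2]*1000).astype(np.float32)))
E
```

```text
[ 0.54703519 -0.0113015   0.07250914] [-11.59816428   1.26042757  26.89569492]
4902 z0 0.06390790155098962 tilt deg [-0.02994056  0.03584766]
near end z 0.06372780448792809 far 0.06375360478766494 edge ref holder
beaker rim 54 ((622.27587890625, 171.9615020751953), 26.292633056640625)
```

The lid's top face is flat at 63.9 mm (shut is 64 mm), pressed with about 30 N. The beaker stands upright. I'll hand in the job.

```bash
python3 -c "
from rig import env
print(env.close_job())"
```

```text
the job is handed in; nothing more can be done
None
```

The job is handed in at about 36 s: all five balls are in the jar, the empty beaker stands upright and released, and the lid is held pressed shut with about 30 N. One risk to the verdict: while I was reaching for the beaker, a finger's linkage pressed on the green look-alike's rim with up to 65 N at the wrist; it stayed standing, but if that counts as the gripper's body, it breaks the 40 N limit.

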